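# Weigh a lot of fossil nodules and vertebrae

## Robot

A 7-joint arm with a two-finger parallel gripper is mounted at the origin on the work surface. World frame = base frame: x ahead of the robot, y to its left, z up, the work surface at z = 0. Lengths are in m, angles in rad, forces in N, time in s.
With the tool pointing down it reaches from about 0.425 to 0.875 m from the base axis. Payload 8.4 kg.
Tool frame: the origin (TCP) lies midway between the tips of the shut fingers; the grasp point (between the pads) lies 19 mm behind it; z points along the fingers, y is the line along which they close (so a half turn about z gives the same grasp; the last joint's range is limited). The gripper opens to 87 mm and grips with 3 to 60 N. Pads are 19 mm wide; open, the fingers measure 117 mm over their backs; the gripper's body (75 mm by 190 mm) begins 51 mm behind the grasp point.
Start: joints at [-1.351, 0.333, 0.04, 1.465, -0.013, 1.343, -0.059], TCP at [0.204, 0.617, 0.223] pointing down, gripper open.
Joint ranges: [-2.58, 2.58], [-0.38, 2.09], [-1.3, 1.39], [0.25, 2.4], [-1.5, 4.64], [0.08, 2.09], [-2.65, 2.65]. Speed limits (rad/s): [2.22, 2.22, 2.79, 2.79, 3.14, 3.14, 3.14].

## Interface

Orientations are given as a rotation vector (axis times angle).
In Python, from plant import manip, viewer gives the robot as it stands.
- The arm moves only by the tool play_rows, never from a script. Its argument "commands" is one flat list of numbers, 7 for each row, row after row: the shift along the tool's x, y, z in units of 60 cm (1.0 is 60 cm), then the turn, a rotation vector about the tool's x, y, z in units of pi/2 rad (1.0 is pi/2 rad), then the opening, from 0 (shut) to 1 (fully open). In form: [dx, dy, dz, wx, wy, wz, claw, dx, dy, dz, wx, wy, wz, claw, ...]. A call has 1 to 20 rows; each row is the pose to reach, as a shift and turn from the pose commanded when the call began, along the tool's axes at that moment; what a row does not reach only later rows make up. A row lasts 1/12 s, in which the tool goes at most 41.7 mm and 7.16 degrees, less where a joint would pass 70% of its speed; a pose out of reach is approached as far as the arm can. A call with a number of a shift or a turn outside -1 to 1 is refused whole. A call with a gripper value outside its range is refused whole. The fingers move at their own pace and stop on an object; "squeeze" is the grip in N (left out, the last holds). Time passes only in rows, so rows that repeat a pose let the fingers close. It gives the time, the measured TCP pose, the force, the opening and the grip force at its end, in the units of the state.
- manip.observe(): the state, without advancing time (a new reading comes with each control period).
- viewer.read_camera(name): name is "side" or "top" or "wrist"; returns the picture (400x640x3 uint8, red, green, blue); there is no depth.
- viewer.camera_model(name): a dict with "mtx" (3x3 intrinsics, pixels), "eye" and "rotation" of the camera in the world; the wrist camera has in their place "tool_from_camera" (4x4, takes a point from camera to tool coordinates, whose origin is the TCP and whose axes are the flange's). Camera axes: x right, y down, z forward; pixel columns grow to the right and rows downward; lengths in m; the calibration is good to about 2 mm. The wrist camera is an equidistant fisheye: a pixel r from the principal point sees the ray r / f radians off the axis. A picture is of the moment at which its call begins: read the wrist's pose just before it. camera_model takes no time and is no camera call.
- manip.sign_off(): hands the job in; it is judged then, once.
The state is a dict: "t": time; "joint_pos": joint angles; "dq": joint speeds; "joint_efforts": joint torques, N m; "tool_pos": TCP position; "ee_rot": TCP orientation; "force": force on the tool from outside, world axes, zero at the start; "wrist_torque": the same for the moment, N m; "width": opening from 0.0 (shut) to 1.0 (fully open); "grasp_force": force on a finger pad.
Only numpy, scipy, OpenCV 4.12 (cv2) and the standard library are available. Lean on these libraries where they do the work, as an engineer would, in place of code of your own. Each camera call takes 0.05 s, during which the arm holds its last target. There are 200 camera calls.

## Task

Weigh this lot on the bench scale: with the weighing pan still empty press the zero key (the small round key at the left end of the row, seen from the robot), then bring every rock nodule from the white trough into the pan with the scoop (do not touch nodules in the trough with the fingers; one that spills outside may be picked up by hand) and set every vertebra from the compartment tray gently into the pan too, never dropping it. When everything is in the pan, press the print key (the big round key at the right end), never press the middle key or zero the scale again, and leave the scoop lying level on the cork mat. Leave the jaw on its turntable, the acrylic cube and the glass tube alone.

Things in the scene. Friction and masses are not known exactly. Their poses are not given: they have to be found in the camera images.
- pan (a point): centre of the inner floor of the weighing pan of the white bench scale (fixed, 270 x 205 mm, 50 mm high), 55 mm above the table; its x points from the row of keys towards the pan, the keys lie along its y, 142 mm towards -x from this point; the inside is 172 (x) x 182 (y) mm, walls 4 mm thick, 51 mm high from this floor (rim 105 mm above the table)
- zero_key (a joint): travel of the zero key, 0 up to 0.006 m fully down (about 4 N); a press counts beyond 0.004
- zero_key_top (a point): centre of the top of the zero key, small round grey key (22 mm across) at the left (+y) end of the row of three on the scale's deck
- clear_key (a joint): travel of the middle key, which must not be pressed: small and round (22 mm across), midway between the other two
- print_key (a joint): travel of the print key, 0 up to 0.006 m fully down (about 4 N); a press counts beyond 0.004
- print_key_top (a point): centre of the top of the print key, big round grey key (34 mm across) at the right (-y) end of the row
- trough: white plastic trough, fixed, inside 250 (its x) x 106 (y) mm, walls and floor 4 mm, side walls 42 mm, near (-x) wall 28 mm, far (+x) wall 78 mm high. Origin: centre of the underside. Floor level from x = -80 to +78 mm; from there a far slope rises 56 mm over 47 mm to the far wall, and at the near end a slope rises 24 mm over 45 mm to the near wall
- scoop: aluminium scoop: flat pan 84 (x) x 96 mm (y), floor 1.8 mm thick, side walls 34 mm high sloping down to the lip over the front half, back wall 42 mm, open front (+x). Origin: centre of the pan's underside; lip at x = +42 mm. Handle: black flat-sided bar 14 mm thick (y), 26 mm wide, 95 mm long, rising behind the back wall, leaning 30 degrees back (-x); top 95 mm high
- scoop_grip (a point): middle of the scoop's handle, 77 mm behind the pan's centre and 55 mm above its underside; grip across the 14 mm thickness (along the scoop's y)
- mat: thin cork mat, fixed, 180 (x) x 150 (y) x 3 mm, where the scoop belongs. Origin: centre of the underside
- bin: shallow wooden compartment tray, fixed, 96 (x) x 234 (y) x 15 mm high, walls 4 mm; two partitions make three compartments side by side along its y, floor 4 mm thick. Origin: centre of the underside
- vertebra1: fossil vertebra, a beige spool 32 mm in diameter and 36 mm tall, standing in a compartment of the tray (two or three are present). Origin: its centre, z along its axis
- vertebra2: fossil vertebra, a beige spool 32 mm in diameter and 36 mm tall, standing in a compartment of the tray (two or three are present). Origin: its centre, z along its axis
- vertebra3: fossil vertebra, a beige spool 32 mm in diameter and 36 mm tall, standing in a compartment of the tray (two or three are present). Origin: its centre, z along its axis
- nodule1: rounded grey-brown rock nodule, 30 x 24 x 24 mm, in the trough (three to six are present). Origin: its centre, x along its length
- nodule2: rounded grey-brown rock nodule, 30 x 24 x 24 mm, in the trough (three to six are present). Origin: its centre, x along its length
- nodule3: rounded grey-brown rock nodule, 30 x 24 x 24 mm, in the trough (three to six are present). Origin: its centre, x along its length
- nodule4: rounded grey-brown rock nodule, 30 x 24 x 24 mm, in the trough (three to six are present). Origin: its centre, x along its length
- nodule5: rounded grey-brown rock nodule, 30 x 24 x 24 mm, in the trough (three to six are present). Origin: its centre, x along its length
- nodule6: rounded grey-brown rock nodule, 30 x 24 x 24 mm, in the trough (three to six are present). Origin: its centre, x along its length
- jaw: bystander: beige jaw fragment with teeth, 130 x 26 x 60 mm, loose on the turntable. Origin: centre of the underside
- acrylic_cube: bystander: clear cube, 50 mm. Origin: centre of the underside
- glass_tube: bystander: upright cork-stoppered glass tube, 25 mm across, 96 mm tall. Origin: centre of the underside
Mind the look-alikes: they are no part of the job. What is shaped like the vertebra3 but pink or red is not meant.

How it is judged:
By the outcome, as a careful person would: the job done as asked, in the order asked, and still so for the second after the job is handed in, with the robot touching nothing.
Of vertebra1, vertebra2, vertebra3 only 2 to 3 are there at a start; the rules pass over those that are not, and their reading is None.
Of nodule1, nodule2, nodule3, nodule4, nodule5, nodule6 only 3 to 6 are there at a start; the rules pass over those that are not, and their reading is None.
At some moment in a run one of scoop, vertebra1, vertebra2, vertebra3 may be knocked a few centimetres aside while the robot is not near it.
It also fails if it takes over 210 s, if anything falls off the work surface, if the arm or the gripper's body presses on something with over 40 N, if the wrist force passes 120 N, or if a joint passes its speed limit or range.

## Working session

There is one attempt and no reset: what is moved stays moved. The work goes in short steps, Python scripts to look and compute and a tool call to move; the robot and the scene stay as the last step left them, time stands still between calls to the robot, and variables do not carry over. Pictures are saved under pics/ and viewed, at most 14 in all, crops included, and the job is handed in when it is done.

Besides the shell and the picture viewer there is one more tool, called after ">>>" as name(argument=value, ...) on one line, values as JSON. play_rows: Moves the arm, as the interface text tells. Shifts and turns lie within -1 to 1; 1 stands for 60 cm of shift or pi/2 rad of turn. Its arguments: {"type":"object","properties":{"commands":{"type":"array"},"squeeze":{"type":"number"}},"required":["commands"]}

```bash
mkdir -p pics; ls; python3 - <<'E'
from plant import manip, viewer
import cv2,numpy as np
np.set_printoptions(precision=4,suppress=True)
print(manip.observe())
for n in ("top","side","wrist"):
    im=viewer.read_camera(n); cv2.imwrite(f"pics/{n}0.png",im[:,:,::-1]); print(n,viewer.camera_model(n))
E
```

```text
pics
{'t': 0.0, 'joint_pos': array([-1.3512,  0.3339,  0.0399,  1.4663, -0.0134,  1.3433, -0.0585]), 'dq': array([-0.0002, -0.0004, -0.0006,  0.0004, -0.0009,  0.0002, -0.0002]), 'joint_efforts': array([ -0.    , -65.6338,   1.3351, -40.3813,  -0.0598,   0.0441,
         0.0001]), 'tool_pos': array([0.2036, 0.6168, 0.2217]), 'ee_rot': array([-0.4986, -3.1016,  0.0025]), 'force': array([ 0.843 ,  0.8069, -0.5176]), 'wrist_torque': array([ 0.023 , -0.0031,  0.0088]), 'grasp_force': 0.0, 'width': 1.0010236147468754}
top {'mtx': array([[426.363 ,   0.    , 317.6441],
       [  0.    , 426.363 , 202.6768],
       [  0.    ,   0.    ,   1.    ]]), 'eye': array([ 0.4844, -0.0201,  1.0762]), 'rotation': array([-2.1912,  2.1529, -0.0747])}
side {'mtx': array([[364.7721,   0.    , 325.617 ],
       [  0.    , 364.7721, 203.6733],
       [  0.    ,   0.    ,   1.    ]]), 'eye': array([ 0.059 , -0.5487,  0.6794]), 'rotation': array([-2.0936,  0.876 , -0.405 ])}
wrist {'mtx': array([[309.7069,   0.    , 317.6694],
       [  0.    , 309.7069, 203.3699],
       [  0.    ,   0.    ,   1.    ]]), 'tool_from_camera': array([[ 0.0007, -0.9542, -0.2993,  0.0845],
       [ 1.    ,  0.0007,  0.    , -0.0013],
       [ 0.0002, -0.2993,  0.9542, -0.1633],
       [ 0.    ,  0.    ,  0.    ,  1.    ]])}
```

View pics/top0.png

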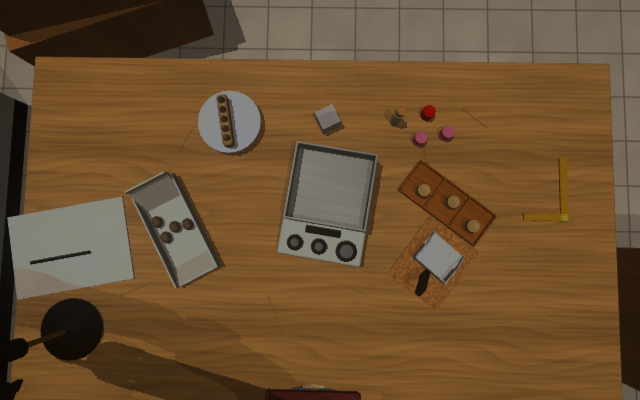

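View pics/side0.png

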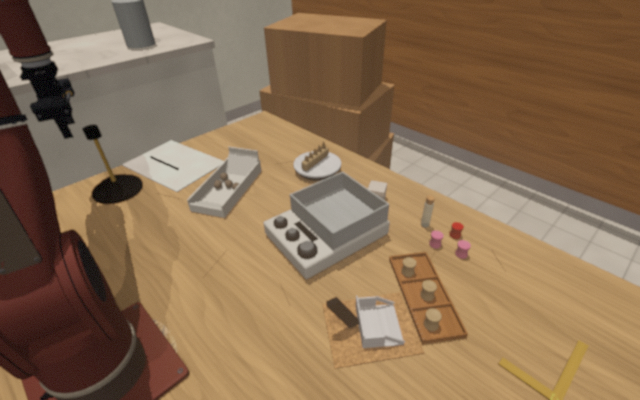

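```bash
cat > h.py <<'E'
from plant import manip, viewer
import cv2,numpy as np
from scipy.spatial.transform import Rotation as R
np.set_printoptions(precision=4,suppress=True)
def ray(n,uv):
    m=viewer.camera_model(n); K=m["mtx"]
    if n!="wrist":
        d=R.from_rotvec(m["rotation"]).as_matrix()@np.linalg.inv(K)@np.array([*uv,1.]); return np.array(m["eye"]),d
    s=manip.observe(); p=(np.array(uv,float)-K[:2,2])/K[0,0]; r=np.hypot(*p)
    d=np.array([*(p/r*np.sin(r)),np.cos(r)]) if r>0 else np.array([0,0,1.])
    T=m["tool_from_camera"]; Rt=R.from_rotvec(s["ee_rot"]).as_matrix()
    return Rt@T[:3,3]+s["tool_pos"],Rt@T[:3,:3]@d
def onz(n,uv,z):
    e,d=ray(n,uv); return e+d*(z-e[2])/d[2]
def px(n,P):
    m=viewer.camera_model(n); M=R.from_rotvec(m["rotation"]).as_matrix()
    q=m["mtx"]@(M.T@(np.array(P)-m["eye"])); return q[:2]/q[2]
def pxw(P):
    m=viewer.camera_model("wrist"); s=manip.observe(); T=m["tool_from_camera"]
    q=R.from_rotvec(s["ee_rot"]).as_matrix().T@(np.array(P)-s["tool_pos"]); q=T[:3,:3].T@(q-T[:3,3])
    th=np.arctan2(np.hypot(q[0],q[1]),q[2]); return m["mtx"][:2,2]+m["mtx"][0,0]*th*q[:2]/np.hypot(q[0],q[1])
def down(yaw):  # tool z down; tool y at angle yaw in world
    y=np.array([np.cos(yaw),np.sin(yaw),0]); z=np.array([0,0,-1.]); return np.c_[np.cross(y,z),y,z]
def delta(P,Rm=None,q=None):
    """row numbers from the current commanded (~measured) pose to TCP at P, rotation Rm"""
    s=q or manip.observe(); R0=R.from_rotvec(s["ee_rot"]).as_matrix(); Rm=R0 if Rm is None else Rm
    return np.round(np.r_[R0.T@(np.array(P)-s["tool_pos"])/.6, R.from_matrix(R0.T@Rm).as_rotvec()/(np.pi/2)],4)
E
python3 - <<'E'
import cv2
im=cv2.imread("pics/top0.png")
cv2.imwrite("pics/c1.png",cv2.resize(im[135:310,275:500],None,fx=3.4,fy=3.4,interpolation=cv2.INTER_CUBIC))
cv2.imwrite("pics/c2.png",cv2.resize(im[165:295,118:228],None,fx=4.5,fy=4.5,interpolation=cv2.INTER_CUBIC))
E
```

```text
(no output)
```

View pics/c1.png

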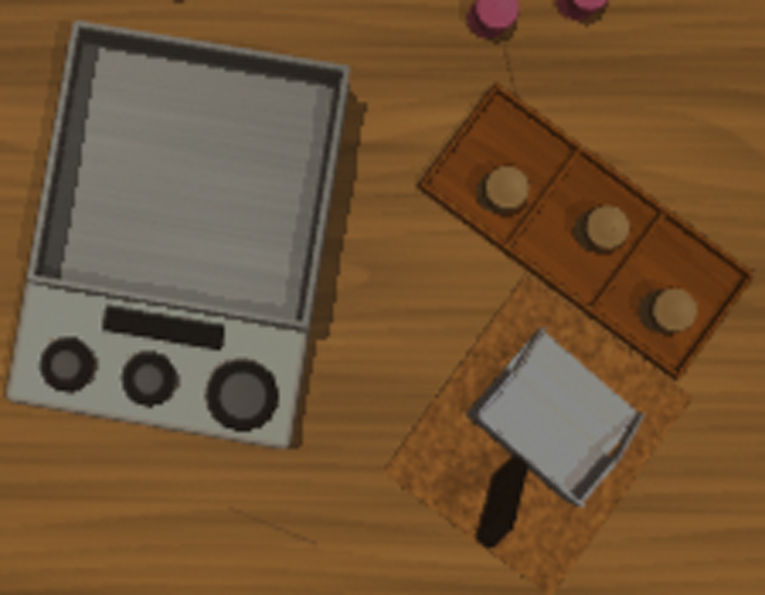

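View pics/c2.png

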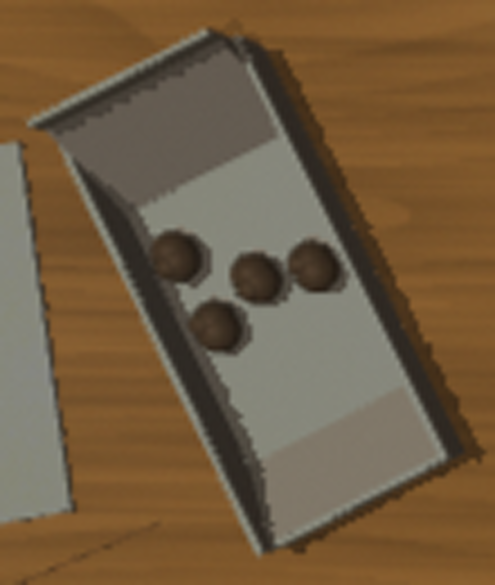

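```bash
cat > m.py <<'E'
from h import *
c1=lambda u,v:((u+.5)/3.4-.5+275,(v+.5)/3.4-.5+135)
c2=lambda u,v:((u+.5)/4.5-.5+118,(v+.5)/4.5-.5+165)
g=lambda c,pts,z:np.array([onz("top",c(*p),z) for p in pts])
k=g(c1,[(67,364),(149,379),(242,395)],.06); print("keys z.06",k[:,:2])
d=k[0]-k[2]; print("ky yaw",np.degrees(np.arctan2(d[1],d[0])),np.linalg.norm(d),np.linalg.norm(k[0]-k[1]))
# pan rim outer corners: far-left, far-right, near-right, near-left
r=g(c1,[(75,22),(349,67),(305,328),(31,279)],.105); print("rim",r[:,:2],r.mean(0)[:2])
print("rim edges",[np.linalg.norm(r[i]-r[(i+1)%4]) for i in range(4)])
sx=(r[0]+r[1]-r[2]-r[3]); print("scale yaw",np.degrees(np.arctan2(sx[1],sx[0])))
t=g(c1,[(497,86),(752,272),(678,378),(418,185)],.015); print("tray",t[:,:2],t.mean(0)[:2],[np.linalg.norm(t[i]-t[(i+1)%4]) for i in range(4)])
e=t[0]-t[1]; print("tray y yaw",np.degrees(np.arctan2(e[1],e[0])))
print("vert",g(c1,[(507,188),(607,229),(674,311)],.040)[:,:2])
s=g(c1,[(540,330),(642,412)],.005); print("lip",s[:,:2],s.mean(0)[:2],np.linalg.norm(s[0]-s[1]))
b=g(c1,[(472,412),(580,503)],.045); print("back",b[:,:2],b.mean(0)[:2],np.linalg.norm(b[0]-b[1]))
hn=g(c1,[(489,543)],.095)[0]; print("handle top",hn)
f=g(c2,[(30,123),(210,30)],.078);n=g(c2,[(262,553),(450,458)],.028)
f=f;print("trough far",f[:,:2],np.linalg.norm(f[0]-f[1]),"near",n[:,:2],np.linalg.norm(n[0]-n[1]))
a=f.mean(0)-n.mean(0);print("len",np.linalg.norm(a[:2]),"yaw",np.degrees(np.arctan2(a[1],a[0])),"ctr",(f.mean(0)+n.mean(0))[:2]/2)
nod=g(c2,[(178,258),(256,278),(315,266),(218,326)],.016);print("nod",nod[:,:2])
A=a[:2]/np.linalg.norm(a[:2]);B=np.array([-A[1],A[0]]);C=(f.mean(0)+n.mean(0))[:2]/2
print("in trough",np.c_[(nod[:,:2]-C)@A,(nod[:,:2]-C)@B])
m=g(c1,[(525,272),(690,400),(550,595),(387,467)],.003);print("mat",m[:,:2],[np.linalg.norm(m[i]-m[(i+1)%4]) for i in range(4)],m.mean(0))
print("base disc",onz("top",(72,329),0.0))
E
python3 m.py
```

```text
keys z.06 [[ 0.4749  0.0489]
 [ 0.4656 -0.0086]
 [ 0.4557 -0.0735]]
ky yaw 81.06038971601188 0.12393289331042562 0.058234232764891605
rim [[ 0.7074  0.0457]
 [ 0.6792 -0.1407]
 [ 0.5022 -0.1126]
 [ 0.5317  0.0713]] [ 0.6051 -0.0341]
rim edges [np.float64(0.188554037298873), np.float64(0.17921203632749458), np.float64(0.18628880455681324), np.float64(0.1774867873654152)]
scale yaw -8.675684611358962
tray [[ 0.6847 -0.2611]
 [ 0.5504 -0.4461]
 [ 0.4725 -0.3915]
 [ 0.6102 -0.2031]] [ 0.5795 -0.3254] [np.float64(0.22857972294985351), np.float64(0.09512025687440111), np.float64(0.233304239579207), np.float64(0.09442732507388145)]
tray y yaw 54.0205437800675
vert [[ 0.6061 -0.2624]
 [ 0.5778 -0.3335]
 [ 0.5202 -0.3805]]
lip [[ 0.5057 -0.2945]
 [ 0.4472 -0.3685]] [ 0.4764 -0.3315] 0.09429124699171994
back [[ 0.4464 -0.2363]
 [ 0.3845 -0.3117]] [ 0.4154 -0.274 ] 0.09749632465668528
handle top [ 0.3619 -0.2371  0.095 ]
trough far [[0.5851 0.4536]
 [0.636  0.3607]] 0.10590217219230387 near [[0.3582 0.3377]
 [0.4111 0.2375]] 0.11335417646652202
len 0.25560445705917556 yaw 27.893442275446986 ctr [0.4976 0.3474]
nod [[0.5174 0.3961]
 [0.5071 0.352 ]
 [0.5143 0.3195]
 [0.4802 0.3719]]
in trough [[ 0.0403  0.0338]
 [ 0.0106 -0.0003]
 [ 0.0017 -0.0325]
 [-0.0039  0.0299]]
mat [[ 0.5483 -0.2842]
 [ 0.4565 -0.4042]
 [ 0.3141 -0.3014]
 [ 0.4037 -0.1831]] [np.float64(0.1510833074152767), np.float64(0.17566568683063377), np.float64(0.1484273373231138), np.float64(0.17639051409702358)] [ 0.4306 -0.2932  0.003 ]
base disc [0.2477 0.6024 0.    ]
```

```bash
python3 - <<'E'
from h import *
print(delta([.204,.617,.30]), delta([.475,.049,.15],down(np.radians(-8.8))))
E
```

```text
[-0.0006  0.0002 -0.1303  0.      0.      0.    ] [-0.7262 -0.7569  0.1208 -0.0006  0.0006  0.8948]
```

>>> play_rows(commands=[0,0,-0.13,0,0,0,0,0,0,-0.13,0,0,0,0,-0.726,-0.757,-0.08,0,0,0.895,0,-0.726,-0.757,-0.08,0,0,0.895,0,-0.726,-0.757,-0.08,0,0,0.895,0,-0.726,-0.757,-0.08,0,0,0.895,0,-0.726,-0.757,-0.08,0,0,0.895,0,-0.726,-0.757,-0.08,0,0,0.895,0,-0.726,-0.757,-0.08,0,0,0.895,0,-0.726,-0.757,-0.08,0,0,0.895,0,-0.726,-0.757,-0.08,0,0,0.895,0,-0.726,-0.757,-0.08,0,0,0.895,0,-0.726,-0.757,-0.08,0,0,0.895,0,-0.726,-0.757,-0.08,0,0,0.895,0,-0.726,-0.757,0.12,0,0,0.895,0,-0.726,-0.757,0.12,0,0,0.895,0,-0.726,-0.757,0.12,0,0,0.895,0,-0.726,-0.757,0.12,0,0,0.895,0,-0.726,-0.757,0.12,0,0,0.895,0,-0.726,-0.757,0.12,0,0,0.895,0], squeeze=20)

```text
t: 1.82
tool_pos: [0.4739, 0.0459, 0.148]
ee_rot: [-2.39, -2.038, 0.007]
force: [-0.7, 0.1, 0.3]
width: 0.006
grasp_force: 0.0
```

```bash
python3 - <<'E'
from h import *
s=manip.observe(); print(s["joint_pos"],s["tool_pos"])
im=viewer.read_camera("wrist"); cv2.imwrite("pics/w1.png",im[:,:,::-1])
for P in ([.4749,.0489,.058],[.4656,-.0086,.058],[.4557,-.0735,.058]): print(pxw(P))
print(delta([.475,.049,.07],down(np.radians(-8.8))))
E
```

```text
[-0.8257  0.0205  0.6509  1.995  -0.0116  1.1346 -0.3286] [0.4739 0.0459 0.148 ]
[320.7215 203.9855]
[320.2322 263.5962]
[320.2853 318.4698]
[ 0.0021  0.0012  0.1324 -0.0014  0.0012 -0.002 ]
```

View pics/w1.png

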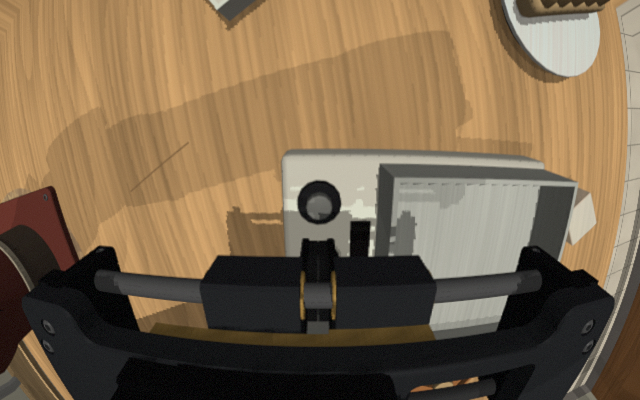

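>>> play_rows(commands=[0.002,0.001,0.12,0,0,0,0,0.002,0.001,0.12,0,0,0,0,0.002,0.001,0.135,0,0,0,0,0.002,0.001,0.145,0,0,0,0,0.002,0.001,0.15,0,0,0,0,0.002,0.001,0.15,0,0,0,0,0.002,0.001,0.15,0,0,0,0])

```text
t: 2.45
tool_pos: [0.4745, 0.052, 0.0652]
ee_rot: [-2.38, -2.041, 0.002]
force: [-31.0, -2.5, 63.0]
width: 0.005
grasp_force: 31.2
```

>>> play_rows(commands=[0,0,-0.05,0,0,0,0,0,0,-0.05,0,0,0,0,0,0,-0.05,0,0,0,0])

```text
t: 2.7
tool_pos: [0.4777, 0.0519, 0.0937]
ee_rot: [2.384, 2.045, 0.008]
force: [-0.3, 0.1, -0.1]
width: 0.008
grasp_force: 0.0
```

```bash
python3 - <<'E'
from h import *
s=manip.observe(); print(s["joint_pos"],s["tool_pos"],s["force"],s["wrist_torque"])
im=viewer.read_camera("side"); x=im[180:300,230:420]; cv2.imwrite("pics/s1.png",cv2.resize(x[:,:,::-1],None,fx=4,fy=4,interpolation=cv2.INTER_CUBIC))
E
```

```text
[-0.8175  0.1018  0.6578  2.052  -0.0759  1.0054 -0.2745] [0.4777 0.0519 0.0937] [-0.2864  0.0963 -0.1283] [-0.0592  0.051   0.0377]
```

View pics/s1.png

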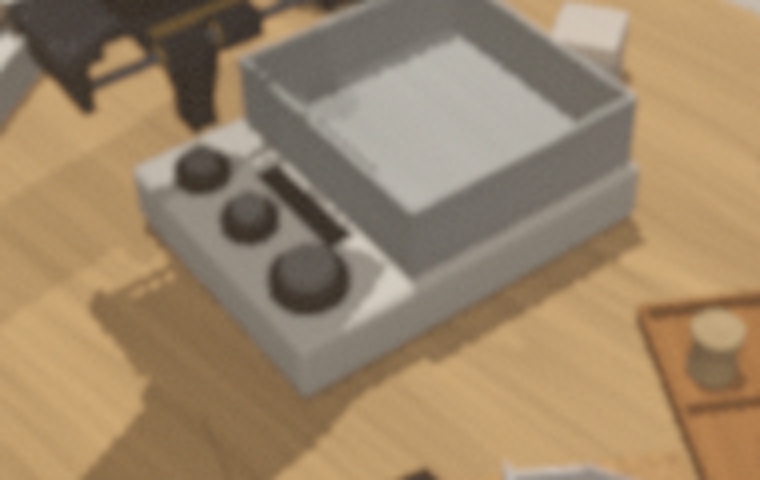

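```bash
python3 - <<'E'
from h import *
im=viewer.read_camera("wrist"); s=manip.observe(); print(s["tool_pos"],s["force"])
side=viewer.read_camera("side")
cv2.imwrite("pics/s2.png",cv2.resize(side[205:265,265:330,::-1],None,fx=9,fy=9,interpolation=cv2.INTER_CUBIC))
for z in (.058,.064,.070):
    print(z,[px("side",onz("top",((u+.5)/3.4-.5+275,(v+.5)/3.4-.5+135),z)) for u,v in ((67,364),(149,379),(242,395))])
E
```

```text
[0.4761 0.0514 0.0915] [-0.0303  0.2175 -0.2386]
0.058 [array([279.9849, 221.4154]), array([291.7402, 233.7125]), array([306.4636, 248.737 ])]
0.064 [array([279.8865, 219.7272]), array([291.6159, 231.9321]), array([306.3048, 246.8416])]
0.07 [array([279.7872, 218.0251]), array([291.4906, 230.1372]), array([306.1447, 244.931 ])]
```

View pics/s2.png

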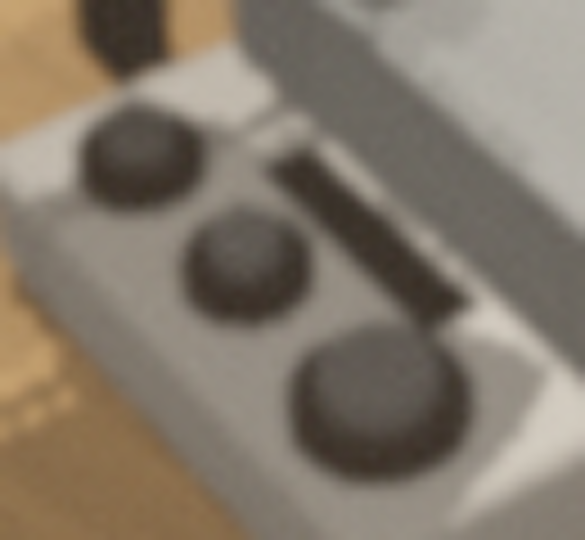

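```bash
python3 - <<'E'
from h import *
print(delta([.475,.0485,.074],down(np.radians(-8.8))))
E
```

```text
[-0.0044 -0.0006  0.0282  0.     -0.0002  0.0003]
```

>>> play_rows(commands=[-0.0044,-0.0006,0.02,0,0,0,0,-0.0044,-0.0006,0.028,0,0,0,0,-0.0044,-0.0006,0.028,0,0,0,0,-0.0044,-0.0006,0.028,0,0,0,0])

```text
t: 3.18
tool_pos: [0.4746, 0.0478, 0.0734]
ee_rot: [-2.386, -2.044, 0.003]
force: [-0.2, -0.3, -0.0]
width: 0.013
grasp_force: 0.0
```

>>> play_rows(commands=[0,0,0.002,0,0,0,0,0,0,0.002,0,0,0,0,0,0,0.002,0,0,0,0])

```text
t: 3.43
tool_pos: [0.4751, 0.048, 0.0727]
ee_rot: [2.386, 2.044, 0.0]
force: [-0.0, -0.6, 0.1]
width: 0.005
grasp_force: 0.0
```

>>> play_rows(commands=[0,0,0.002,0,0,0,0,0,0,0.002,0,0,0,0,0,0,0.002,0,0,0,0])

```text
t: 3.68
tool_pos: [0.4752, 0.048, 0.0715]
ee_rot: [2.386, 2.044, 0.001]
force: [0.3, -1.1, 0.7]
width: 0.009
grasp_force: 0.7
```

>>> play_rows(commands=[0,0,0.002,0,0,0,0,0,0,0.002,0,0,0,0,0,0,0.002,0,0,0,0])

```text
t: 3.93
tool_pos: [0.4752, 0.048, 0.0703]
ee_rot: [2.385, 2.044, 0.001]
force: [-0.1, 0.4, 2.1]
width: 0.008
grasp_force: 1.0
```

>>> play_rows(commands=[0,0,0.002,0,0,0,0,0,0,0.002,0,0,0,0,0,0,0.002,0,0,0,0])

```text
t: 4.18
tool_pos: [0.4752, 0.048, 0.069]
ee_rot: [2.385, 2.044, 0.0]
force: [0.8, 0.2, 2.6]
width: 0.005
grasp_force: 1.3
```

```bash
python3 - <<'E'
from h import *
print(delta([.43,-.12,.22],down(np.radians(-8.8-80))))
E
```

```text
[-0.2882 -0.0315 -0.2516  0.0001 -0.0002  0.8887]
```

>>> play_rows(commands=[0,0,-0.15,0,0,0,0,0,0,-0.25,0,0,0,0,-0.288,-0.032,-0.25,0,0,0.89,0.6,-0.288,-0.032,-0.25,0,0,0.89,0.6,-0.288,-0.032,-0.25,0,0,0.89,0.6,-0.288,-0.032,-0.25,0,0,0.89,0.6,-0.288,-0.032,-0.25,0,0,0.89,0.6,-0.288,-0.032,-0.25,0,0,0.89,0.6,-0.288,-0.032,-0.25,0,0,0.89,0.6,-0.288,-0.032,-0.25,0,0,0.89,0.6,-0.288,-0.032,-0.25,0,0,0.89,0.6,-0.288,-0.032,-0.25,0,0,0.89,0.6,-0.288,-0.032,-0.25,0,0,0.89,0.6,-0.288,-0.032,-0.25,0,0,0.89,0.6,-0.288,-0.032,-0.25,0,0,0.89,0.6,-0.288,-0.032,-0.25,0,0,0.89,0.6,-0.288,-0.032,-0.25,0,0,0.89,0.6])

```text
t: 5.6
tool_pos: [0.4294, -0.1199, 0.2189]
ee_rot: [3.141, 0.034, -0.0]
force: [0.4, 0.7, 0.3]
width: 0.595
grasp_force: 0.0
```

```bash
python3 - <<'E'
from h import *
print(manip.observe()["tool_pos"],delta([.385,-.255,.18],down(np.radians(-129.5))))
E
```

```text
[ 0.4294 -0.1199  0.2189] [-0.079   0.2235  0.0648  0.0001  0.0002  0.4528]
```

>>> play_rows(commands=[-0.079,0.223,0.065,0,0,0.453,0.6,-0.079,0.223,0.065,0,0,0.453,0.6,-0.079,0.223,0.065,0,0,0.453,0.6,-0.079,0.223,0.065,0,0,0.453,0.6,-0.079,0.223,0.065,0,0,0.453,0.6,-0.079,0.223,0.065,0,0,0.453,0.6,-0.079,0.223,0.065,0,0,0.453,0.6,-0.079,0.223,0.065,0,0,0.453,0.6,-0.079,0.223,0.065,0,0,0.453,0.6])

```text
t: 6.35
tool_pos: [0.3849, -0.2543, 0.18]
ee_rot: [2.958, -1.06, 0.0]
force: [-1.4, 1.1, -0.6]
width: 0.6
grasp_force: 0.0
```

```bash
python3 - <<'E'
from h import *
s=manip.observe();print(s["tool_pos"],s["joint_pos"])
im=viewer.read_camera("wrist"); cv2.imwrite("pics/w2.png",im[:,:,::-1])
E
```

```text
[ 0.3849 -0.2543  0.18  ] [-0.3867 -0.0902  0.8478  1.9948  0.0723  1.2073 -1.8255]
```

View pics/w2.png

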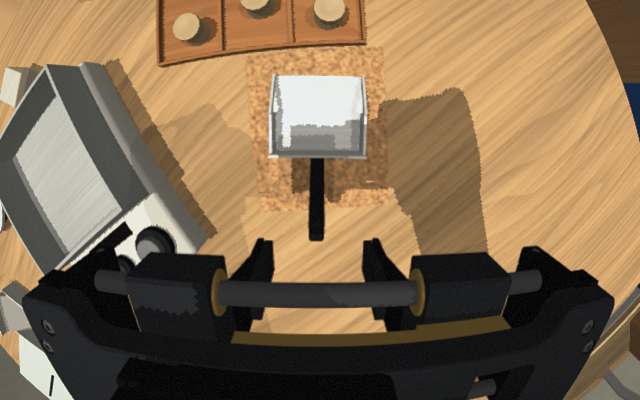

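```bash
python3 - <<'E'
from h import *
l=onz("wrist",(272,76),.005),onz("wrist",(366.5,76),.005); b=onz("wrist",(269.5,157),.045),onz("wrist",(368.5,157),.045)
t=onz("wrist",(316.3,241),.098)
print("lip",l,(l[0]+l[1])/2,np.linalg.norm(l[0]-l[1])); print("back",b,(b[0]+b[1])/2,np.linalg.norm(b[0]-b[1])); print("top",t)
for a,c in (l,b): d=a-c; print(np.degrees(np.arctan2(d[1],d[0]))-90)
d=(l[0]+l[1])/2-t; print(np.degrees(np.arctan2(d[1],d[0])), np.hypot(d[0],d[1]))
E
```

```text
lip (array([ 0.5067, -0.2933,  0.005 ]), array([ 0.4422, -0.3719,  0.005 ])) [ 0.4745 -0.3326  0.005 ] 0.10168012649358457
back (array([ 0.441 , -0.2418,  0.045 ]), array([ 0.3795, -0.3167,  0.045 ])) [ 0.4102 -0.2793  0.045 ] 0.09693979377336068
top [ 0.3615 -0.2359  0.098 ]
-39.334260722652665
-39.39152576759419
-40.54218936612616 0.14869964877323225
```

```bash
python3 - <<'E'
from h import *
print(delta([.3829,-.2571,.037],down(np.radians(-129.4))))
E
```

```text
[ 0.0004  0.0058  0.2384 -0.0001 -0.0001 -0.0006]
```

>>> play_rows(commands=[0,0.006,0.05,0,0,0,0.6,0,0.006,0.11,0,0,0,0.6,0,0.006,0.17,0,0,0,0.6,0,0.006,0.21,0,0,0,0.6,0,0.006,0.238,0,0,0,0.6,0,0.006,0.238,0,0,0,0.6,0,0.006,0.238,0,0,0,0,0,0.006,0.238,0,0,0,0,0,0.006,0.238,0,0,0,0,0,0.006,0.238,0,0,0,0,0,0.006,0.238,0,0,0,0,0,0.006,0.238,0,0,0,0], squeeze=60)

```text
t: 7.4
tool_pos: [0.3829, -0.2573, 0.0377]
ee_rot: [-2.955, 1.066, -0.002]
force: [0.3, 1.0, 0.3]
width: 0.232
grasp_force: 0.3
```

>>> play_rows(commands=[0,0,0,0,0,0,0,0,0,0,0,0,0,0,0,0,0,0,0,0,0,0,0,0,0,0,0,0,0,0,0,0,0,0,0,0,0,-0.03,0,0,0,0,0,0,-0.08,0,0,0,0,0,0,-0.15,0,0,0,0,0,0,-0.22,0,0,0,0,0,0,-0.25,0,0,0,0,0,0,-0.25,0,0,0,0,0,0,-0.25,0,0,0,0])

```text
t: 8.4
tool_pos: [0.3828, -0.2573, 0.1875]
ee_rot: [-2.954, 1.065, -0.003]
force: [-1.2, 1.0, -1.7]
width: 0.157
grasp_force: 59.2
```

```bash
python3 - <<'E'
from h import *
s=manip.observe();print(s["tool_pos"],s["force"],s["joint_pos"],delta([.36,.26,.20],down(np.radians(-62))))
im=viewer.read_camera("wrist"); cv2.imwrite("pics/w3.png",im[:260,:,::-1])
E
```

```text
[ 0.3828 -0.2573  0.1875] [-1.2044  0.9774 -1.7101] [-0.4316 -0.1117  0.8901  1.987   0.0907  1.2247 -1.8384] [-0.5795 -0.6395 -0.0204 -0.0005 -0.0014 -0.7518]
```

View pics/w3.png

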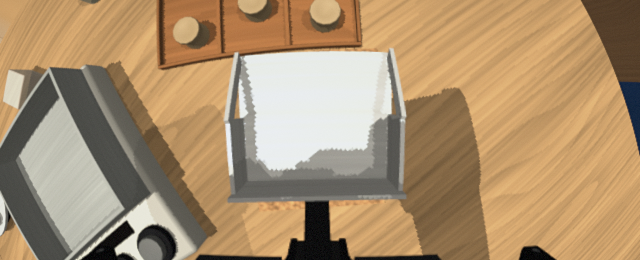

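```bash
python3 - <<'E'
from h import *
im=cv2.imread("pics/top0.png")[165:295,133:228]   # cut off the paper
hsv=cv2.cvtColor(im,cv2.COLOR_BGR2HSV); m=(hsv[:,:,1]<75).astype(np.uint8)
n,lab,st,_=cv2.connectedComponentsWithStats(m); k=1+np.argmax(st[1:,4]); m=lab==k; print(st[k])
L=[];Rr=[]
for v in range(40,112):
    u=np.flatnonzero(m[v]); 
    if len(u): L.append((u[0]-.5+133,v+165)); Rr.append((u[-1]+.5+133,v+165))
def fit(pts,z):
    w=np.array([onz("top",p,z)[:2] for p in pts]); 
    for _ in range(3):
        c=w.mean(0);_,_,V=np.linalg.svd(w-c);d=V[0]*np.sign(V[0][0]);r=(w-c)@[-d[1],d[0]];w=w[abs(r)<max(.0015,2*r.std())]
    return c,np.degrees(np.arctan2(d[1],d[0])),r.std(),len(w)
Lf=fit(L[4:-6],.042);Rf=fit([p for p in Rr if 205<p[1]<258],.042);print(Lf,Rf)
y=np.radians((Lf[1]+Rf[1])/2);nrm=np.array([-np.sin(y),np.cos(y)]);print("width",(Lf[0]-Rf[0])@nrm,"mid lateral",(Lf[0]+Rf[0])@nrm/2, "my ctr lateral",np.array([.4976,.3474])@nrm)
cv2.imwrite("pics/mask.png",cv2.resize(m.astype(np.uint8)*255,None,fx=4,fy=4,interpolation=0))
E
```

```text
[   0    7   88  116 5087]
(array([0.4739, 0.3982]), np.float64(28.749232753088478), np.float64(0.00060444255790178), 62) (array([0.4963, 0.2717]), np.float64(28.342964345627575), np.float64(0.0006717557096413962), 51)
width 0.12188227987433636 mid lateral 0.06241304776496112 my ctr lateral 0.06738163555218678
```

View pics/mask.png

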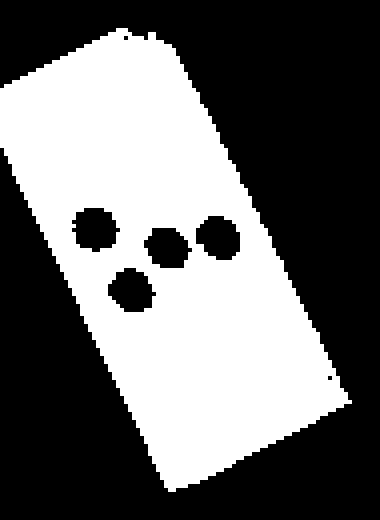

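```bash
cat >> h.py <<'E'
YAW=np.radians(28.5); C=np.array([.4977,.3471]); TC=np.array([-.119,.035])
def scoop(lip,p,head):
    """TCP pose for the lip's underside at world point lip, nose-down pitch p deg, heading head rad"""
    q=np.radians(p); x=TC[0]*np.cos(q)+TC[1]*np.sin(q); z=-TC[0]*np.sin(q)+TC[1]*np.cos(q)
    P=np.array(lip)+[x*np.cos(head),x*np.sin(head),z]
    return P, down(head-np.pi/2)@R.from_euler("y",-p,degrees=True).as_matrix()
def tr(X,Z,p,dy=0.): return scoop([*(C+X*np.array([np.cos(YAW),np.sin(YAW)])+dy*np.array([-np.sin(YAW),np.cos(YAW)])),Z],p,YAW)
E
python3 - <<'E'
from h import *
print(delta([.50,0,.22],down(np.radians(-95))))
P,M=tr(-.035,.12,20); print(P,delta(P,M))
E
```

```text
[-0.1221 -0.4552 -0.0558 -0.0003  0.0004 -0.3852]
[0.3792 0.2828 0.1936] [-0.5779 -0.6894 -0.0114 -0.1325 -0.195  -0.7493]
```

>>> play_rows(commands=[-0.122,-0.455,-0.056,0,0,-0.385,0,-0.122,-0.455,-0.056,0,0,-0.385,0,-0.122,-0.455,-0.056,0,0,-0.385,0,-0.122,-0.455,-0.056,0,0,-0.385,0,-0.122,-0.455,-0.056,0,0,-0.385,0,-0.122,-0.455,-0.056,0,0,-0.385,0,-0.122,-0.455,-0.056,0,0,-0.385,0,-0.578,-0.689,-0.012,-0.1325,-0.195,-0.749,0,-0.578,-0.689,-0.012,-0.1325,-0.195,-0.749,0,-0.578,-0.689,-0.012,-0.1325,-0.195,-0.749,0,-0.578,-0.689,-0.012,-0.1325,-0.195,-0.749,0,-0.578,-0.689,-0.012,-0.1325,-0.195,-0.749,0,-0.578,-0.689,-0.012,-0.1325,-0.195,-0.749,0,-0.578,-0.689,-0.012,-0.1325,-0.195,-0.749,0,-0.578,-0.689,-0.012,-0.1325,-0.195,-0.749,0,-0.578,-0.689,-0.012,-0.1325,-0.195,-0.749,0,-0.578,-0.689,-0.012,-0.1325,-0.195,-0.749,0,-0.578,-0.689,-0.012,-0.1325,-0.195,-0.749,0])

```text
t: 9.95
tool_pos: [0.3795, 0.2808, 0.1928]
ee_rot: [2.918, 0.737, -0.518]
force: [0.8, 0.4, -1.0]
width: 0.156
grasp_force: 59.6
```

```bash
python3 - <<'E'
from h import *
s=manip.observe();print(s["tool_pos"],s["joint_pos"],s["width"])
a=viewer.read_camera("wrist")[:270]; b=viewer.read_camera("top")[160:300,110:260]
b=cv2.resize(b,None,fx=2,fy=2,interpolation=cv2.INTER_CUBIC); o=np.zeros((560,640,3),np.uint8); o[:270]=a; o[270:550,:300]=b
cv2.imwrite("pics/w4.png",o[:,:,::-1])
E
```

```text
[0.3795 0.2808 0.1928] [-0.9994  0.2708  0.3803  1.6796 -0.1381  1.562  -1.6641] 0.1563682054332791
```

View pics/w4.png

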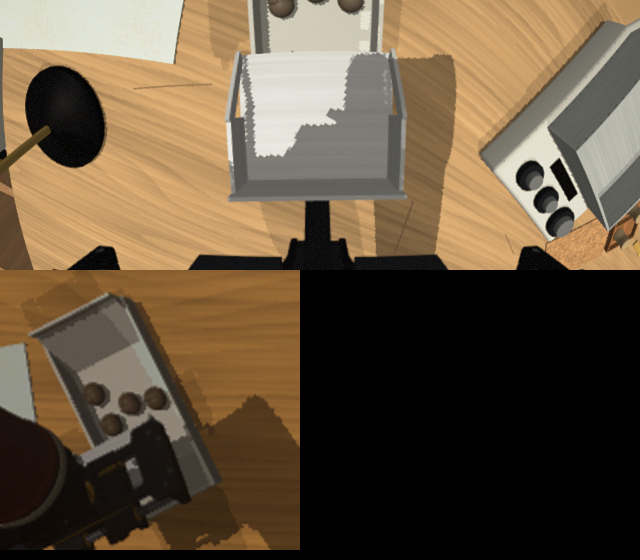

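```bash
python3 - <<'E'
from h import *
s=manip.observe();print(s["tool_pos"],s["ee_rot"],R.from_matrix(tr(-.035,.12,20)[1]).as_rotvec())
for X,Z,p in ((-.035,.05,20),(-.035,.015,20),(-.035,.009,20),(-.035,.006,20)): print(X,Z,p,delta(*tr(X,Z,p)))
E
```

```text
[0.38   0.2807 0.1937] [ 2.9196  0.7359 -0.5159] [ 2.9197  0.7415 -0.5148]
-0.035 0.05 20 [ 0.0404 -0.0039  0.1096  0.0003  0.0007 -0.0023]
-0.035 0.015 20 [ 0.0604 -0.004   0.1644  0.0003  0.0007 -0.0023]
-0.035 0.009 20 [ 0.0639 -0.004   0.1737  0.0003  0.0007 -0.0023]
-0.035 0.006 20 [ 0.0656 -0.004   0.1784  0.0003  0.0007 -0.0023]
```

>>> play_rows(commands=[0.02,-0.004,0.055,0,0,-0.002,0,0.04,-0.004,0.11,0,0,-0.002,0,0.055,-0.004,0.15,0,0,-0.002,0,0.06,-0.004,0.164,0,0,-0.002,0,0.063,-0.004,0.17,0,0,-0.002,0,0.064,-0.004,0.174,0,0,-0.002,0,0.064,-0.004,0.174,0,0,-0.002,0,0.064,-0.004,0.174,0,0,-0.002,0])

```text
t: 10.72
tool_pos: [0.3796, 0.2849, 0.0845]
ee_rot: [2.92, 0.745, -0.512]
force: [0.5, 0.3, -2.1]
width: 0.154
grasp_force: 59.6
```

```bash
cat > plan.py <<'E'
from h import *
import sys
s=manip.observe();print(s["tool_pos"],s["force"],s["joint_pos"])
P,M=tr(-.035,.009,20); print("err",s["tool_pos"]-P)
for X,Z,p in ((-.035,.005,20),(-.01,.0045,18),(.01,.0045,13),(.03,.0045,8),(.05,.004,3),(.065,.004,1),(.076,.004,0),(.080,.008,-4),(.086,.016,-10),(.092,.026,-16),(.095,.045,-22),(.085,.10,-25)): print(X,Z,p,*delta(*tr(X,Z,p)))
E
python3 plan.py
```

```text
[0.3796 0.2849 0.0845] [ 0.5441  0.3233 -2.1323] [-0.9836  0.3787  0.3624  1.7834 -0.1781  1.3538 -1.6241]
err [0.0004 0.0021 0.0019]
-0.035 0.005 20 0.0011 0.0028 0.01 -0.0001 -0.0014 0.0013
-0.01 0.0045 18 0.0387 0.0028 0.0035 -0.0002 0.0209 0.0013
0.01 0.0045 13 0.0663 0.0029 0.0098 -0.0002 0.0764 0.0013
0.03 0.0045 8 0.0954 0.003 0.0164 -0.0003 0.132 0.0013
0.05 0.004 3 0.1264 0.003 0.0239 -0.0003 0.1875 0.0012
0.065 0.004 1 0.1501 0.0031 0.0226 -0.0003 0.2097 0.0012
0.076 0.004 0 0.1675 0.0031 0.02 -0.0004 0.2209 0.0012
0.08 0.008 -4 0.1729 0.0031 0.0258 -0.0004 0.2653 0.0012
0.086 0.016 -10 0.1817 0.0031 0.0311 -0.0005 0.332 0.0012
0.092 0.026 -16 0.1916 0.0032 0.0328 -0.0005 0.3986 0.0012
0.095 0.045 -22 0.1938 0.0032 0.0213 -0.0006 0.4653 0.0012
0.085 0.1 -25 0.1519 0.0031 -0.0496 -0.0006 0.4986 0.0012
```

>>> play_rows(commands=[0.001,0.003,0.005,0,0,0.001,0,0.001,0.003,0.01,0,0,0.001,0,0.012,0.003,0.009,0,0.005,0.001,0,0.025,0.003,0.007,0,0.013,0.001,0,0.039,0.003,0.004,0,0.021,0.001,0,0.039,0.003,0.004,0,0.021,0.001,0])

```text
t: 11.22
tool_pos: [0.3988, 0.2936, 0.0736]
ee_rot: [2.935, 0.747, -0.466]
force: [-0.7, 0.6, 3.7]
width: 0.157
grasp_force: 59.9
```

```bash
sed -i 's/tr(-.035,.009,20)/tr(-.01,.0045,18)/' plan.py; python3 plan.py
```

```text
[0.3988 0.2936 0.0736] [-0.6967  0.562   3.7256] [-0.9754  0.4052  0.3634  1.7646 -0.1834  1.3164 -1.6144]
err [-0.0001  0.0001 -0.0009]
-0.035 0.005 20 -0.0381 0.0003 0.0037 0.0 -0.0219 0.0006
-0.01 0.0045 18 -0.0004 0.0003 -0.0015 -0.0 0.0003 0.0006
0.01 0.0045 13 0.027 0.0003 0.0057 -0.0 0.0559 0.0006
0.03 0.0045 8 0.0559 0.0003 0.0132 -0.0001 0.1115 0.0006
0.05 0.004 3 0.0866 0.0004 0.0216 -0.0001 0.167 0.0006
0.065 0.004 1 0.1104 0.0004 0.0211 -0.0001 0.1892 0.0006
0.076 0.004 0 0.1279 0.0004 0.019 -0.0001 0.2003 0.0006
0.08 0.008 -4 0.133 0.0004 0.025 -0.0001 0.2448 0.0006
0.086 0.016 -10 0.1417 0.0004 0.0307 -0.0002 0.3115 0.0006
0.092 0.026 -16 0.1515 0.0004 0.0327 -0.0002 0.3781 0.0006
0.095 0.045 -22 0.1541 0.0004 0.0213 -0.0002 0.4448 0.0006
0.085 0.1 -25 0.1145 0.0004 -0.051 -0.0002 0.4781 0.0006
```

>>> play_rows(commands=[0.009,0,0.002,0,0.018,0,0,0.018,0,0.004,0,0.037,0,0,0.027,0,0.006,0,0.056,0,0,0.036,0,0.008,0,0.074,0,0,0.046,0,0.0105,0,0.093,0,0,0.056,0,0.013,0,0.111,0,0,0.066,0,0.016,0,0.13,0,0,0.076,0,0.019,0,0.148,0,0,0.087,0,0.021,0,0.167,0,0,0.087,0,0.021,0,0.167,0,0])

```text
t: 12.05
tool_pos: [0.4385, 0.3151, 0.0447]
ee_rot: [3.031, 0.771, -0.079]
force: [0.8, 0.0, -0.5]
width: 0.157
grasp_force: 59.9
```

```bash
sed -i 's/tr(-.01,.0045,18)/tr(.05,.004,3)/' plan.py; python3 plan.py; python3 - <<'E'
from h import *
a=viewer.read_camera("wrist")[:270]; cv2.imwrite("pics/w5.png",a[:,:,::-1])
hsv=cv2.cvtColor(a,cv2.COLOR_RGB2HSV); L=a.max(2)
# scoop region: cols 230-405, rows 50-200 ; dark brown blobs
m=((L<110)&(a[:,:,0]>a[:,:,2]+8)).astype(np.uint8); m[:, :215]=0; m[:,420:]=0
m=cv2.morphologyEx(m,cv2.MORPH_OPEN,np.ones((5,5)))
n,l,st,c=cv2.connectedComponentsWithStats(m)
for i in range(1,n):
    if st[i,4]>80: print(st[i],c[i],a[l==i].mean(0))
E
```

```text
[0.4385 0.3151 0.0447] [ 0.8407  0.0216 -0.5058] [-1.012   0.3258  0.3678  1.8976 -0.1476  0.9953 -1.6475]
err [-0.0003 -0.0001 -0.0005]
-0.035 0.005 20 -0.1153 0.0 -0.0506 0.0001 -0.1892 0.0005
-0.01 0.0045 18 -0.0775 0.0001 -0.0459 0.0001 -0.1669 0.0005
0.01 0.0045 13 -0.053 0.0001 -0.0318 0.0 -0.1114 0.0005
0.03 0.0045 8 -0.027 0.0001 -0.017 0.0 -0.0558 0.0005
0.05 0.004 3 0.0005 0.0001 -0.0009 -0.0 -0.0003 0.0005
0.065 0.004 1 0.0235 0.0002 0.0048 -0.0 0.0219 0.0005
0.076 0.004 0 0.041 0.0002 0.0073 -0.0 0.0331 0.0005
0.08 0.008 -4 0.0444 0.0002 0.0145 -0.0001 0.0775 0.0005
0.086 0.016 -10 0.0513 0.0002 0.0221 -0.0001 0.1442 0.0005
0.092 0.026 -16 0.0603 0.0002 0.0266 -0.0001 0.2108 0.0005
0.095 0.045 -22 0.0657 0.0002 0.0163 -0.0001 0.2775 0.0005
0.085 0.1 -25 0.0462 0.0002 -0.0637 -0.0002 0.3108 0.0005
[ 250    0   50   88 3095] [275.979  43.264] [81.348  69.8892 56.191 ]
[405   0  10  12  85] [409.6706   5.4   ] [87.6235 84.7412 77.6588]
[235  12   9  18 112] [239.0982  20.0268] [105.2054 102.125   93.4821]
[ 311   19   85   47 2933] [351.9311  42.2424] [83.9093 71.5656 57.0126]
[403  18  17  90 975] [411.1641  63.3231] [90.119  87.1795 80.1251]
[407 122  11  19 171] [412.0585 130.8655] [92.0819 89.1462 81.9708]
[406 142  10  34 276] [410.1594 157.9855] [91.6739 88.6014 81.5399]
```

>>> play_rows(commands=[0.012,0,0.003,0,0.011,0,0,0.0235,0,0.0055,0,0.022,0,0,0.032,0,0.007,0,0.027,0,0,0.041,0,0.008,0,0.033,0,0,0.042,0,0.008,0,0.033,0,0,0.044,0,0.0145,0,0.077,0,0,0.048,0,0.018,0,0.11,0,0,0.051,0,0.022,0,0.144,0,0,0.056,0,0.0245,0,0.178,0,0,0.06,0,0.0266,0,0.211,0,0,0.063,0,0.022,0,0.245,0,0,0.065,0,0.016,0,0.277,0,0,0.065,0,0.016,0,0.277,0,0])

```text
t: 13.18
tool_pos: [0.4709, 0.3324, 0.0322]
ee_rot: [-2.904, -0.739, -0.561]
force: [-1.1, 0.3, -2.2]
width: 0.158
grasp_force: 59.9
```

```bash
cat > nod.py <<'E'
from h import *
import sys
a=viewer.read_camera("wrist")[:270]; cv2.imwrite(f"pics/{sys.argv[1]}.png",a[:,:,::-1])
m=((a.max(2)<125)&(a[:,:,0]>a[:,:,2]*1.25)).astype(np.uint8); m[:, :215]=0; m[:,420:]=0
m=cv2.morphologyEx(m,cv2.MORPH_OPEN,np.ones((7,7)))
n,l,st,c=cv2.connectedComponentsWithStats(m)
for i in range(1,n):
    if st[i,4]>150: print(st[i],c[i])
E
python3 plan.py | head -2; python3 nod.py w6
```

```text
[0.4709 0.3324 0.0322] [-1.0781  0.2844 -2.1848] [-1.1469  0.1604  0.422   2.2018  0.0606  0.4231 -1.8649]
err [ 0.0321  0.0172 -0.013 ]
[ 242   63   62  122 4461] [269.839 124.636]
[ 324   71   44   42 1375] [346.8945  91.5476]
```

```bash
cat >> h.py <<'E'
PAN=np.array([.605,-.034]); SY=np.radians(-8.8); H=SY+np.pi/2
def pan(o,z,p,ox=0.): return scoop([*(PAN+o*np.array([np.cos(H),np.sin(H)])+ox*np.array([np.cos(SY),np.sin(SY)])),z],p,H)
E
python3 - <<'E'
from h import *
print(delta(*tr(.07,.17,-18)))
P,M=tr(.07,.17,-18); q=dict(tool_pos=P,ee_rot=R.from_matrix(M).as_rotvec())
P1,M1=scoop([.56,.15,.22],-18,np.radians(55)); print(P1,delta(P1,M1,q))
P2,M2=pan(0,.20,-15); print(P2,delta(P2,M2,q))
E
```

```text
[ 0.0459  0.0002 -0.2223 -0.     -0.0417  0.001 ]
[0.4889 0.0484 0.2165] [-0.1268  0.4304 -0.1288  0.091   0.     -0.28  ]
[ 0.586  -0.1565  0.203 ] [-0.1535  0.8079 -0.1138  0.1663 -0.0309 -0.5615]
```

>>> play_rows(commands=[0.006,0,-0.03,0,-0.006,0,0,0.016,0,-0.08,0,-0.015,0,0,0.027,0,-0.13,0,-0.024,0,0,0.037,0,-0.18,0,-0.034,0,0,0.044,0,-0.212,0,-0.04,0,0,0.046,0,-0.222,0,-0.042,0,0,0.046,0,-0.222,0,-0.042,0,0])

```text
t: 13.82
tool_pos: [0.452, 0.3227, 0.1686]
ee_rot: [-2.933, -0.746, -0.469]
force: [-0.1, 0.3, -3.4]
width: 0.159
grasp_force: 59.9
```

>>> play_rows(commands=[-0.005,0.024,-0.003,0.005,-0.001,-0.017,0,-0.012,0.065,-0.009,0.013,-0.002,-0.045,0,-0.022,0.113,-0.016,0.023,-0.004,-0.079,0,-0.031,0.162,-0.023,0.033,-0.006,-0.112,0,-0.04,0.21,-0.03,0.043,-0.008,-0.146,0,-0.049,0.259,-0.036,0.053,-0.01,-0.18,0,-0.058,0.307,-0.043,0.063,-0.012,-0.214,0,-0.068,0.356,-0.05,0.073,-0.014,-0.247,0,-0.077,0.404,-0.057,0.083,-0.015,-0.281,0,-0.086,0.452,-0.064,0.093,-0.017,-0.315,0,-0.095,0.501,-0.071,0.103,-0.019,-0.348,0,-0.105,0.549,-0.078,0.113,-0.021,-0.382,0,-0.114,0.598,-0.084,0.123,-0.023,-0.416,0,-0.123,0.646,-0.091,0.133,-0.025,-0.45,0,-0.132,0.695,-0.098,0.143,-0.027,-0.483,0,-0.14,0.735,-0.104,0.151,-0.028,-0.511,0,-0.146,0.768,-0.108,0.158,-0.029,-0.534,0,-0.151,0.792,-0.112,0.163,-0.03,-0.551,0,-0.154,0.808,-0.114,0.166,-0.031,-0.562,0,-0.154,0.808,-0.114,0.166,-0.031,-0.562,0])

```text
t: 15.48
tool_pos: [0.5867, -0.1593, 0.2009]
ee_rot: [-2.248, -1.924, -0.291]
force: [-0.3, -0.2, -2.4]
width: 0.159
grasp_force: 59.9
```

```bash
python3 nod.py w7; python3 - <<'E'
from h import *
s=manip.observe(); P,M=pan(0,.20,-15); print("err",s["tool_pos"]-P,s["joint_pos"])
t=viewer.read_camera("top"); cv2.imwrite("pics/top7.png",t[:,:,::-1])
c=t[165:295,118:228].astype(int); m=((c.max(2)<95)&(c.max(2)-c.min(2)<60)).astype(np.uint8); print("trough dark",[ (x[:2]+[118,165],x[4]) for x in cv2.connectedComponentsWithStats(m)[2][1:] if x[4]>15])
for a in ((0,.2,-15),(0.0,.13,0),(0.0,.105,20),(-.005,.09,40),(-.005,.082,56)): print(a,*delta(*pan(*a)))
E
```

```text
[ 240   66   57  118 4314] [266.1022 125.5923]
[ 320  138   45   45 1526] [341.8938 160.0472]
[287 202  20  23 423] [296.461 212.461]
[ 329  202   59   27 1032] [352.8353 211.2335]
err [ 0.0006 -0.0013 -0.0019] [-0.4263  0.4592  1.037   1.6121 -0.6329  1.4404  0.5639]
trough dark [(array([126, 172]), np.int32(738)), (array([135, 201]), np.int32(463)), (array([196, 273]), np.int32(20))]
(0, 0.2, -15) 0.0005 -0.0009 -0.0025 -0.0003 0.0007 -0.0003
(0.0, 0.13, 0) -0.0077 -0.0009 0.0608 -0.0003 -0.166 -0.0002
(0.0, 0.105, 20) 0.0289 -0.0009 0.0472 -0.0004 -0.3882 -0.0002
(-0.005, 0.09, 40) 0.0774 -0.0009 0.0347 -0.0004 -0.6104 -0.0001
(-0.005, 0.082, 56) 0.1305 -0.001 0.0369 -0.0004 -0.7882 -0.0
```

>>> play_rows(commands=[-0.002,0,0.015,0,-0.04,0,0,-0.004,0,0.03,0,-0.08,0,0,-0.006,0,0.045,0,-0.12,0,0,-0.008,0,0.06,0,-0.166,0,0,0.004,0,0.056,0,-0.24,0,0,0.016,0,0.052,0,-0.31,0,0,0.029,0,0.047,0,-0.388,0,0,0.041,0,0.044,0,-0.44,0,0,0.053,0,0.041,0,-0.5,0,0,0.065,0,0.038,0,-0.55,0,0,0.077,0,0.035,0,-0.61,0,0,0.095,0,0.0355,0,-0.67,0,0,0.113,0,0.036,0,-0.73,0,0,0.13,0,0.037,0,-0.788,0,0,0.13,0,0.037,0,-0.788,0,0,0.13,0,0.037,0,-0.788,0,0,0.13,0,0.037,0,-0.788,0,0])

```text
t: 17.0
tool_pos: [0.5988, -0.0759, 0.202]
ee_rot: [1.775, 1.523, -0.939]
force: [-0.5, -0.3, -0.5]
width: 0.157
grasp_force: 59.9
```

```bash
python3 nod.py w8; python3 - <<'E'
from h import *
s=manip.observe(); P,M=pan(-.005,.082,56); print("err",s["tool_pos"]-P,s["joint_pos"],s["force"])
t=viewer.read_camera("top"); cv2.imwrite("pics/top8.png",t[:,:,::-1])
a=cv2.imread("pics/w8.png"); b=cv2.resize(t[130:280,270:400,::-1],None,fx=2,fy=2)
o=np.zeros((580,640,3),np.uint8); o[:270]=a; o[270:570,:260]=b; o[270:570,300:560]=cv2.resize(t[160:290,118:231,::-1],(260,300)); cv2.imwrite("pics/o8.png",o)
E
```

```text
err [ 0.0001 -0.0008  0.0023] [-1.1855  0.9928  1.3     1.6028  0.0217  1.3448 -0.1468] [ 0.269  -0.3459 -1.0865]
```

View pics/o8.png

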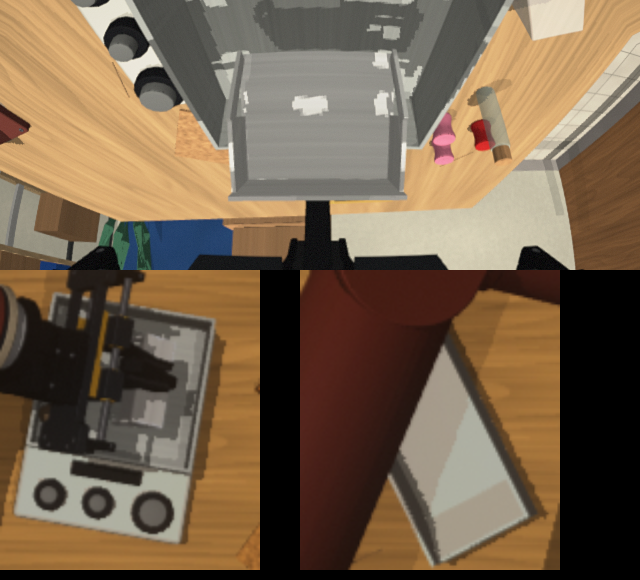

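```bash
python3 - <<'E'
from h import *
P,M=pan(-.02,.22,0); print(delta(P,M)); q=dict(tool_pos=P,ee_rot=R.from_matrix(M).as_rotvec())
print(P,delta([.47,-.17,.25],down(np.radians(15-90)),q))
q=dict(tool_pos=np.array([.47,-.17,.25]),ee_rot=R.from_matrix(down(np.radians(15-90))).as_rotvec())
print(delta([.3829,-.2571,.15],down(np.radians(-129.4)),q))
E
```

```text
[-0.1614 -0.0001  0.0825  0.0015  0.6196 -0.0013]
[ 0.5837 -0.1714  0.255 ] [-0.0268 -0.1877  0.0083 -0.     -0.      0.7356]
[-0.1778  0.1026  0.1667  0.     -0.      0.6044]
```

>>> play_rows(commands=[-0.02,0,0.01,0,0.078,0,0,-0.04,0,0.02,0,0.155,0,0,-0.06,0,0.031,0,0.232,0,0,-0.08,0,0.041,0,0.31,0,0,-0.1,0,0.051,0,0.387,0,0,-0.12,0,0.062,0,0.465,0,0,-0.14,0,0.072,0,0.542,0,0,-0.161,0,0.0825,0.001,0.62,-0.001,0,-0.161,0,0.0825,0.001,0.62,-0.001,0,-0.161,0,0.0825,0.001,0.62,-0.001,0,-0.161,0,0.0825,0.001,0.62,-0.001,0])

```text
t: 18.02
tool_pos: [0.5836, -0.1723, 0.255]
ee_rot: [2.387, 2.041, 0.001]
force: [0.5, 0.1, -1.5]
width: 0.158
grasp_force: 59.9
```

>>> play_rows(commands=[-0.003,-0.02,0.001,0,0,0.08,0,-0.006,-0.04,0.002,0,0,0.15,0,-0.009,-0.06,0.003,0,0,0.23,0,-0.012,-0.08,0.004,0,0,0.31,0,-0.015,-0.1,0.005,0,0,0.39,0,-0.018,-0.125,0.006,0,0,0.48,0,-0.022,-0.15,0.007,0,0,0.56,0,-0.024,-0.17,0.008,0,0,0.64,0,-0.027,-0.188,0.008,0,0,0.736,0,-0.027,-0.188,0.008,0,0,0.736,0,-0.027,-0.188,0.008,0,0,0.736,0])

```text
t: 18.93
tool_pos: [0.4706, -0.1667, 0.2492]
ee_rot: [-3.112, -0.409, -0.001]
force: [1.0, 1.5, -1.6]
width: 0.154
grasp_force: 59.9
```

```bash
cat > panview.py <<'E'
from h import *
import sys
t=viewer.read_camera("top"); cv2.imwrite(f"pics/{sys.argv[1]}.png",t[:,:,::-1])
ct=np.array([px("top",[*(PAN+a*np.array([np.cos(SY),np.sin(SY)])+b*np.array([np.cos(H),np.sin(H)])),.06]) for a,b in ((.083,.088),(.083,-.088),(-.083,-.088),(-.083,.088))])
k=np.zeros(t.shape[:2],np.uint8); cv2.fillPoly(k,[ct.astype(int)],1)
c=t.astype(int); m=((c[:,:,0]>c[:,:,2]*1.18)&(k>0)).astype(np.uint8)
n,l,st,ce=cv2.connectedComponentsWithStats(m)
for i in range(1,n):
    if st[i,4]>20:
        w=onz("top",ce[i],.067)[:2]-PAN; print(st[i],"scale xy",w@[np.cos(SY),np.sin(SY)],w@[np.cos(H),np.sin(H)],t[l==i].mean(0))
E
python3 panview.py top9; python3 - <<'E'
from h import *
s=manip.observe(); print(s["tool_pos"],s["joint_pos"],delta([.3829,-.2571,.12],down(np.radians(-129.4))))
E
```

```text
[296 160  13  12 112] scale xy 0.04018344087710341 0.07608006783331317 [70.0536 56.3214 42.7679]
[293 175  11  13 114] scale xy 0.002620514804706864 0.07832178304555751 [68.2105 54.5702 41.3333]
[303 193  10  13 111] scale xy -0.036418118106052146 0.048380264852098724 [71.8829 58.3874 44.973 ]
[289 197  12  12 115] scale xy -0.04962191050523935 0.07716137475747709 [68.0087 54.5826 41.2609]
[ 0.4709 -0.167   0.2493] [-1.0579 -0.1181  1.2586  1.8232  0.1139  1.3563 -1.129 ] [-0.1813  0.1063  0.2154 -0.0007  0.0001  0.6081]
```

>>> play_rows(commands=[-0.181,0.106,0.1,0,0,0.608,0,-0.181,0.106,0.1,0,0,0.608,0,-0.181,0.106,0.1,0,0,0.608,0,-0.181,0.106,0.1,0,0,0.608,0,-0.181,0.106,0.1,0,0,0.608,0,-0.181,0.106,0.1,0,0,0.608,0,-0.181,0.106,0.1,0,0,0.608,0,-0.181,0.106,0.15,0,0,0.608,0,-0.181,0.106,0.2,0,0,0.608,0,-0.181,0.106,0.215,0,0,0.608,0,-0.181,0.106,0.215,0,0,0.608,0,-0.181,0.106,0.215,0,0,0.608,0])

```text
t: 19.98
tool_pos: [0.3822, -0.2591, 0.1207]
ee_rot: [2.952, -1.059, -0.003]
force: [-0.4, 0.2, -3.2]
width: 0.154
grasp_force: 59.9
```

```bash
python3 - <<'E'
from h import *
s=manip.observe(); print(s["tool_pos"],s["joint_pos"],s["force"],delta([.3829,-.2571,.038],down(np.radians(-129.4))))
E
```

```text
[ 0.3822 -0.2591  0.1207] [-0.7382 -0.0102  1.261   2.0743  0.0177  1.0714 -1.7453] [-0.3897  0.2202 -3.177 ] [-0.0011 -0.0042  0.1378  0.0038 -0.     -0.0007]
```

>>> play_rows(commands=[-0.001,-0.004,0.05,0.002,0,0,0,-0.001,-0.004,0.09,0.004,0,0,0,-0.001,-0.004,0.115,0.004,0,0,0,-0.001,-0.004,0.125,0.004,0,0,0,-0.001,-0.004,0.132,0.004,0,0,0,-0.001,-0.004,0.137,0.004,0,0,0,-0.001,-0.004,0.137,0.004,0,0,0,-0.001,-0.004,0.137,0.004,0,0,0])

```text
t: 20.65
tool_pos: [0.3841, -0.257, 0.0396]
ee_rot: [-2.952, 1.063, -0.006]
force: [0.7, 0.1, -0.9]
width: 0.156
grasp_force: 59.9
```

>>> play_rows(commands=[0,0,0.002,0,0,0,0,0,0,0.003,0,0,0,0,0,0,0.003,0,0,0,0,0,0,0.003,0,0,0,0])

```text
t: 20.98
tool_pos: [0.384, -0.2568, 0.0376]
ee_rot: [-2.951, 1.063, -0.005]
force: [-1.3, 2.2, 7.4]
width: 0.156
grasp_force: 59.9
```

>>> play_rows(commands=[0,0,0,0,0,0,0.2,0,0,0,0,0,0,0.3,0,0,0,0,0,0,0.5,0,0,0,0,0,0,0.5,0,0,0,0,0,0,0.5,0,0,0,0,0,0,0.5,0,0,-0.05,0,0,0,0.5,0,0,-0.11,0,0,0,0.5,0,0,-0.17,0,0,0,0.5,0,0,-0.23,0,0,0,0.5,0,0,-0.28,0,0,0,0.5,0,0,-0.28,0,0,0,0.5,0,0,-0.28,0,0,0,0.5])

```text
t: 22.07
tool_pos: [0.3847, -0.2579, 0.2079]
ee_rot: [-2.949, 1.062, -0.013]
force: [0.2, 0.4, -1.5]
width: 0.5
grasp_force: 0.0
```

```bash
cat > vert.py <<'E'
from h import *
import sys
def blobs(cam,tag):
    a=viewer.read_camera(cam); cv2.imwrite(f"pics/{tag}.png",a[:,:,::-1])
    return a
a=blobs("wrist",sys.argv[1]); h=cv2.cvtColor(a,cv2.COLOR_RGB2HSV)
# beige tops: lower saturation than the wood tray, bright
for name,im in (("wrist",a),("top",blobs("top",sys.argv[1]+"t"))):
    h=cv2.cvtColor(im,cv2.COLOR_RGB2HSV); k=np.zeros(im.shape[:2],np.uint8)
    T=np.array([[.6847,-.2611],[.5504,-.4461],[.4725,-.3915],[.6102,-.2031]])
    f=(lambda P:px("top",P)) if name=="top" else pxw
    cv2.fillPoly(k,[np.array([f([*p,.015]) for p in T]).astype(int)],1); k=cv2.dilate(k,np.ones((9,9)))
    m=((h[:,:,1]<(135 if name=="top" else 120))&(h[:,:,2]>110)&(k>0)).astype(np.uint8)
    m=cv2.morphologyEx(m,cv2.MORPH_OPEN,np.ones((3,3)) if name=="top" else np.ones((7,7)))
    n,l,st,c=cv2.connectedComponentsWithStats(m)
    for i in range(1,n):
        if st[i,4]>(30 if name=="top" else 150): print(name,st[i],c[i],onz(name,c[i],.040)[:2])
E
python3 vert.py w10; python3 - <<'E'
from h import *
s=manip.observe(); print(s["tool_pos"],s["force"],s["joint_pos"])
a=cv2.imread("pics/w10.png"); hs=cv2.cvtColor(a,cv2.COLOR_BGR2HSV); print(hs[27,187],hs[60,190],hs[5,250])
E
```

```text
wrist [245   0  27  21 499] [257.9379   9.4168] [ 0.5719 -0.333 ]
wrist [313   6  28  26 605] [326.476   18.4876] [ 0.5154 -0.3803]
wrist [184  24  24  25 495] [195.4263  35.7535] [ 0.5992 -0.2639]
[ 0.3828 -0.2574  0.2047] [-0.6665 -0.2576 -0.2296] [-0.7377 -0.2505  1.1121  1.968   0.228   1.2907 -1.9646]
[ 15 135 183] [ 13 154 184] [ 17  96 216]
```

```bash
python3 - <<'E'
from h import *
print(delta([.575,-.325,.17],down(np.radians(-126))))
E
```

```text
[ 0.3186 -0.1173  0.0587 -0.0036 -0.0006 -0.0406]
```

>>> play_rows(commands=[0.07,-0.025,0,0,0,-0.01,0.65,0.14,-0.05,0,0,0,-0.02,0.65,0.2,-0.075,0.02,0,0,-0.03,0.65,0.26,-0.1,0.04,-0.004,0,-0.04,0.65,0.319,-0.117,0.059,-0.004,0,-0.04,0.65,0.319,-0.117,0.059,-0.004,0,-0.04,0.65,0.319,-0.117,0.059,-0.004,0,-0.04,0.65,0.319,-0.117,0.059,-0.004,0,-0.04,0.65])

```text
t: 22.83
tool_pos: [0.5778, -0.3263, 0.1617]
ee_rot: [2.981, -0.968, -0.014]
force: [-0.2, 1.8, -0.9]
width: 0.649
grasp_force: 0.0
```

```bash
python3 vert.py w11; python3 -c "
from h import *
print(manip.observe()['tool_pos'],manip.observe()['joint_pos'])"
```

```text
wrist [315 191  17  14 196] [322.2602 197.5765] [ 0.5663 -0.3302]
wrist [233 195  30  30 725] [247.1159 209.5007] [ 0.6007 -0.2624]
wrist [381 195  28  29 664] [394.7048 208.6431] [ 0.5138 -0.3824]
[ 0.5739 -0.3267  0.1659] [-0.2729  0.5841  1.0469  1.5426 -0.5073  1.3181 -1.3697]
```

```bash
sed -i 's/h\[:,:,2\]>110/h[:,:,2]>70/' vert.py; python3 - <<'E'
from h import *
s0=manip.observe()
exec(open("vert.py").read().split("# beige")[0].replace("from h import *","").replace("import sys","").replace("sys.argv[1]","'w12'"))
s1=manip.observe(); print(s0["tool_pos"],s1["tool_pos"],s0["dq"])
h=cv2.cvtColor(a,cv2.COLOR_RGB2HSV)
g=cv2.cvtColor(a,cv2.COLOR_RGB2GRAY)
print(h[190:240:6,300:345:6,1]); print(h[190:240:6,300:345:6,2])
E
python3 vert.py w13
```

```text
[ 0.5739 -0.3267  0.1659] [ 0.5733 -0.3266  0.1677] [-0.0374 -0.0943  0.049   0.0372  0.0261  0.0049 -0.0045]
[[157 102  99  98 100  99 160 158]
 [158 152  95  98  95 120 153 154]
 [154 154 155 154 156 154 154 154]
 [155 155 154 155 153 155 153 155]
 [154 155 155 154 153 154 154 155]
 [155 158 156 152 158 153 161 155]
 [143 146 146 145 146 146 145 143]
 [126 132 127 131 132 131 131 130]
 [122 132 123 134 130 132 133 123]]
[[ 96 110 113 115 112 111  99 123]
 [ 95  97 113 115 113 102  95 167]
 [175 172 181 186 189 172 172 189]
 [198 198 196 193 195 193 193 188]
 [199 199 201 200 201 200 200 198]
 [ 97 103 111  99 103 120  98  97]
 [185 183 188 188 183 190 185 185]
 [214 187 232 227 213 225 222 225]
 [211 218 238 196 221 217 217 237]]
wrist [304 164  31  36 912] [318.7752 181.5559] [ 0.5812 -0.3352]
wrist [231 183  34  37 942] [247.8323 200.7219] [ 0.6075 -0.2662]
wrist [372 182  33  36 922] [388.0358 199.4078] [ 0.5255 -0.3809]
```

```bash
python3 - <<'E'
from h import *
s=manip.observe();print(s["tool_pos"])
for uv in ((247.5,205),(319,185),(388.5,203.5)): print(onz("wrist",uv,.040)[:2])
E
sed -i 's/h\[:,:,2\]>70/h[:,:,2]>120/' vert.py; python3 vert.py w14
```

```text
[ 0.5737 -0.3258  0.1699]
[ 0.6043 -0.263 ]
[ 0.5782 -0.3334]
[ 0.5215 -0.379 ]
wrist [379 189  27  28 627] [391.8373 202.6061] [ 0.521  -0.3816]
wrist [233 190  29  29 673] [246.9658 203.6805] [ 0.6065 -0.2622]
```

```bash
python3 - <<'E'
from h import *
print(delta([.6062,-.2623,.08],down(np.radians(-126))),delta([.6062,-.2623,.017],down(np.radians(-126))))
E
```

```text
[-0.019  -0.1158  0.1513  0.0003 -0.0011 -0.0009] [-0.0192 -0.1159  0.2563  0.0003 -0.0011 -0.0009]
```

>>> play_rows(commands=[-0.01,-0.06,0.08,0,0,0,0.65,-0.019,-0.116,0.15,0,-0.001,-0.001,0.65,-0.019,-0.116,0.15,0,-0.001,-0.001,0.65,-0.019,-0.116,0.15,0,-0.001,-0.001,0.65,-0.019,-0.116,0.19,0,-0.001,-0.001,0.65,-0.019,-0.116,0.22,0,-0.001,-0.001,0.65,-0.019,-0.116,0.24,0,-0.001,-0.001,0.65,-0.019,-0.116,0.25,0,-0.001,-0.001,0.65,-0.019,-0.116,0.256,0,-0.001,-0.001,0.65,-0.019,-0.116,0.256,0,-0.001,-0.001,0.65,-0.019,-0.116,0.256,0,-0.001,-0.001,0.65])

```text
t: 24.1
tool_pos: [0.6071, -0.263, 0.0172]
ee_rot: [2.987, -0.969, -0.0]
force: [0.3, -0.0, 0.9]
width: 0.647
grasp_force: 0.0
```

```bash
python3 -c "
from h import *
s=manip.observe();print(s['tool_pos'],s['force'],delta([.6062,-.2623,.017],down(np.radians(-126))))"
```

```text
[ 0.6071 -0.263   0.0172] [ 0.3103 -0.0467  0.8682] [-0.0019 -0.0001  0.0003  0.0009 -0.0002  0.0004]
```

>>> play_rows(commands=[-0.002,0,0,0,0,0,0.5,-0.002,0,0,0,0,0,0.35,-0.002,0,0,0,0,0,0.2,-0.002,0,0,0,0,0,0.2,-0.002,0,0,0,0,0,0.2,-0.002,0,0,0,0,0,0.2,-0.002,0,0,0,0,0,0.2,-0.002,0,0,0,0,0,0.2,-0.002,0,0,0,0,0,0.2], squeeze=15)

```text
t: 24.85
tool_pos: [0.6058, -0.262, 0.0163]
ee_rot: [2.987, -0.969, -0.002]
force: [-0.6, 0.8, 2.4]
width: 0.365
grasp_force: 15.0
```

>>> play_rows(commands=[0,0,-0.01,0,0,0,0.2,0,0,-0.03,0,0,0,0.2,0,0,-0.08,0,0,0,0.2,0,0,-0.14,0,0,0,0.2,0,0,-0.2,0,0,0,0.2,0,0,-0.24,0,0,0,0.2,0,0,-0.25,0,0,0,0.2,0,0,-0.25,0,0,0,0.2,0,0,-0.25,0,0,0,0.2,0,0,-0.25,0,0,0,0.2])

```text
t: 25.68
tool_pos: [0.6054, -0.2612, 0.1648]
ee_rot: [2.987, -0.969, -0.005]
force: [-0.1, -0.1, -0.6]
width: 0.364
grasp_force: 15.0
```

```bash
cat >> h.py <<'E'
def pp(a,b,z): return [*(PAN+a*np.array([np.cos(SY),np.sin(SY)])+b*np.array([np.cos(H),np.sin(H)])),z]
VD=down(SY-np.pi/2)
E
python3 -c "
from h import *
s=manip.observe();print(s['tool_pos'],s['width'],s['grasp_force'],s['joint_pos'])
print(delta(pp(.05,-.04,.16),VD),delta(pp(.05,-.04,.069),VD))"
```

```text
[ 0.6054 -0.2612  0.1648] 0.3635351101348829 14.999791115988046 [-0.3815  0.5805  1.0451  1.5481 -0.5103  1.3143 -1.4729]
[-0.1183 -0.2849  0.0077  0.001   0.0021 -0.3017] [-0.1179 -0.2853  0.1594  0.001   0.0021 -0.3017]
```

>>> play_rows(commands=[-0.015,-0.03,0,0,0,-0.03,0.2,-0.04,-0.09,0,0,0,-0.1,0.2,-0.065,-0.15,0,0,0,-0.16,0.2,-0.09,-0.21,0,0,0,-0.23,0.2,-0.11,-0.265,0,0,0.002,-0.28,0.2,-0.118,-0.285,0.008,0.001,0.002,-0.302,0.2,-0.118,-0.285,0.008,0.001,0.002,-0.302,0.2,-0.118,-0.285,0.008,0.001,0.002,-0.302,0.2,-0.118,-0.285,0.008,0.001,0.002,-0.302,0.2,-0.118,-0.285,0.008,0.001,0.002,-0.302,0.2])

```text
t: 26.52
tool_pos: [0.6484, -0.0841, 0.1609]
ee_rot: [3.13, -0.246, 0.002]
force: [-0.2, -0.6, -0.2]
width: 0.361
grasp_force: 15.0
```

```bash
python3 -c "
from h import *
s=manip.observe();print(s['tool_pos'],s['joint_pos'])
print(delta(pp(.05,-.04,.072),VD))"
```

```text
[ 0.6484 -0.0841  0.1609] [-0.6156  0.5201  0.9431  1.5699 -0.4327  1.2738 -1.3353]
[-0.0011 -0.005   0.1482  0.001  -0.0009 -0.0021]
```

>>> play_rows(commands=[-0.001,-0.005,0.04,0.001,0,-0.002,0.2,-0.001,-0.005,0.08,0.001,0,-0.002,0.2,-0.001,-0.005,0.12,0.001,0,-0.002,0.2,-0.001,-0.005,0.138,0.001,0,-0.002,0.2,-0.001,-0.005,0.145,0.001,0,-0.002,0.2,-0.001,-0.005,0.148,0.001,0,-0.002,0.2,-0.001,-0.005,0.149,0.001,0,-0.002,0.2,-0.001,-0.005,0.15,0.001,0,-0.002,0.2,-0.001,-0.005,0.15,0.001,0,-0.002,0.2])

```text
t: 27.27
tool_pos: [0.6498, -0.0791, 0.0722]
ee_rot: [-3.132, 0.236, -0.006]
force: [-0.2, -0.2, -0.2]
width: 0.364
grasp_force: 15.0
```

>>> play_rows(commands=[0,0,0.002,0,0,0,0.2,0,0,0.003,0,0,0,0.2,0,0,0.003,0,0,0,0.2,0,0,0.003,0,0,0,0.2])

```text
t: 27.6
tool_pos: [0.6491, -0.0787, 0.0694]
ee_rot: [-3.132, 0.235, -0.003]
force: [0.7, -0.1, -0.1]
width: 0.364
grasp_force: 15.0
```

Not touching yet; lower in small steps.

>>> play_rows(commands=[0,0,0.002,0,0,0,0.2,0,0,0.003,0,0,0,0.2,0,0,0.003,0,0,0,0.2,0,0,0.003,0,0,0,0.2])

```text
t: 27.93
tool_pos: [0.6491, -0.0788, 0.0674]
ee_rot: [-3.132, 0.236, -0.003]
force: [0.3, 0.1, -0.2]
width: 0.364
grasp_force: 15.0
```

>>> play_rows(commands=[0,0,0.001,0,0,0,0.2,0,0,0.001,0,0,0,0.2,0,0,0.001,0,0,0,0.2])

```text
t: 28.18
tool_pos: [0.6491, -0.0788, 0.0669]
ee_rot: [-3.132, 0.235, -0.003]
force: [-0.4, 0.4, -0.1]
width: 0.362
grasp_force: 15.0
```

>>> play_rows(commands=[0,0,0.0015,0,0,0,0.2,0,0,0.0015,0,0,0,0.2,0,0,0.0015,0,0,0,0.2])

```text
t: 28.43
tool_pos: [0.6493, -0.0789, 0.0663]
ee_rot: [-3.132, 0.235, -0.004]
force: [-0.2, 0.5, 3.4]
width: 0.364
grasp_force: 15.0
```

>>> play_rows(commands=[0,0,0.0015,0,0,0,0.2,0,0,0.0015,0,0,0,0.2,0,0,0.0015,0,0,0,0.2])

```text
t: 28.68
tool_pos: [0.6494, -0.0788, 0.0662]
ee_rot: [-3.131, 0.235, -0.004]
force: [-3.9, 2.1, 11.8]
width: 0.361
grasp_force: 15.0
```

>>> play_rows(commands=[0,0,-0.001,0,0,0,0.2,0,0,-0.001,0,0,0,0.4,0,0,-0.001,0,0,0,0.45,0,0,-0.001,0,0,0,0.5,0,0,-0.001,0,0,0,0.5,0,0,-0.001,0,0,0,0.5,0,0,-0.02,0,0,0,0.5,0,0,-0.06,0,0,0,0.5,0,0,-0.12,0,0,0,0.5,0,0,-0.18,0,0,0,0.5,0,0,-0.18,0,0,0,0.6,0,0,-0.18,0,0,0,0.6,0,0,-0.18,0,0,0,0.6])

```text
t: 29.77
tool_pos: [0.6488, -0.0788, 0.1733]
ee_rot: [-3.131, 0.235, -0.003]
force: [-0.5, 0.3, -0.6]
width: 0.586
grasp_force: 0.0
```

```bash
python3 panview.py top10; python3 -c "
from h import *
s=manip.observe();print(s['tool_pos'],s['joint_pos'])
print(delta([.578,-.3335,.13],down(np.radians(-126))))"
```

```text
[ 287  148   85   81 5098] scale xy -0.001679288664349427 0.0005585543508858533 [70.6151 29.2107 21.1618]
[ 0.6484 -0.0786  0.1725] [-0.6252  0.5091  0.947   1.5574 -0.4252  1.2939 -1.3415]
[-0.0527  0.4377  0.0703 -0.0009 -0.0003  0.3046]
```

>>> play_rows(commands=[-0.01,0.06,0,0,0,0.05,0.65,-0.02,0.13,0,0,0,0.1,0.65,-0.03,0.2,0,0,0,0.15,0.65,-0.04,0.27,0,0,0,0.2,0.65,-0.05,0.34,0.01,0,0,0.25,0.65,-0.053,0.4,0.04,0,0,0.29,0.65,-0.053,0.438,0.07,0,0,0.305,0.65,-0.053,0.438,0.07,0,0,0.305,0.65,-0.053,0.438,0.07,0,0,0.305,0.65,-0.053,0.438,0.07,0,0,0.305,0.65,-0.053,0.438,0.07,0,0,0.305,0.65])

```text
t: 30.73
tool_pos: [0.5791, -0.3325, 0.1307]
ee_rot: [-2.987, 0.968, -0.002]
force: [0.9, 0.5, 0.1]
width: 0.65
grasp_force: 0.0
```

```bash
cat > v1.py <<'E'
from h import *
import sys
s=manip.observe();a=viewer.read_camera("wrist");s1=manip.observe();print(s["tool_pos"],s1["tool_pos"])
cv2.imwrite(f"pics/{sys.argv[1]}.png",a[:,:,::-1])
h=cv2.cvtColor(a,cv2.COLOR_RGB2HSV); m=((h[:,:,1]<122)&(h[:,:,1]>70)&(h[:,:,2]>75)).astype(np.uint8)
tgt=np.array([float(x) for x in sys.argv[2:4]]); c=pxw([*tgt,.04]); print("expect",c)
k=np.zeros_like(m); cv2.circle(k,tuple(int(x) for x in c),45,1,-1); m=cv2.morphologyEx(m*k,cv2.MORPH_OPEN,np.ones((5,5)))
n,l,st,ce=cv2.connectedComponentsWithStats(m)
for i in range(1,n):
    if st[i,4]>100:
        x,y,w,hh=st[i,:4]; print(st[i],ce[i],"as disc at bottom:",onz("wrist",(x+w/2-.5,y+hh-w/2-.5),.04)[:2],"centroid",onz("wrist",ce[i],.04)[:2])
E
python3 v1.py w15 .578 -.3335; python3 -c "
from h import *
print(delta([.578,-.3335,.017],down(np.radians(-126))))"
```

```text
[ 0.5791 -0.3325  0.1307] [ 0.5792 -0.3325  0.131 ]
expect [317.5736 205.6906]
[ 301  179   36   42 1200] [318.4783 199.7933] as disc at bottom: [ 0.5799 -0.3358] centroid [ 0.5818 -0.3372]
[-0.0009  0.003   0.1899 -0.0015 -0.0008  0.0011]
```

>>> play_rows(commands=[0,0.003,0.05,0,0,0,0.65,0,0.003,0.1,0,0,0,0.65,0,0.003,0.14,0,0,0,0.65,0,0.003,0.17,0,0,0,0.65,0,0.003,0.182,0,0,0,0.65,0,0.003,0.19,0,0,0,0.65,0,0.003,0.19,0,0,0,0.65,0,0.003,0.19,0,0,0,0.55,0,0.003,0.19,0,0,0,0.45,0,0.003,0.19,0,0,0,0.35,0,0.003,0.19,0,0,0,0.2,0,0.003,0.19,0,0,0,0.2,0,0.003,0.19,0,0,0,0.2,0,0.003,0.19,0,0,0,0.2,0,0.003,0.19,0,0,0,0.2])

```text
t: 32.03
tool_pos: [0.5778, -0.3354, 0.0173]
ee_rot: [-2.986, 0.971, -0.004]
force: [-0.8, 1.1, 5.5]
width: 0.366
grasp_force: 15.0
```

>>> play_rows(commands=[0,0,-0.01,0,0,0,0.2,0,0,-0.03,0,0,0,0.2,0,0,-0.08,0,0,0,0.2,0,0,-0.14,0,0,0,0.2,0,0,-0.2,0,0,0,0.2,0,0,-0.24,0,0,0,0.2,0,0,-0.25,0,0,0,0.2,0,0,-0.25,0,0,0,0.2,0,0,-0.25,0,0,0,0.2,0,0,-0.25,0,0,0,0.2])

```text
t: 32.87
tool_pos: [0.5765, -0.3348, 0.1653]
ee_rot: [-2.986, 0.971, 0.001]
force: [-1.1, 0.2, -1.1]
width: 0.364
grasp_force: 15.0
```

```bash
python3 -c "
from h import *
s=manip.observe();print(s['tool_pos'],s['width'],s['grasp_force'],s['joint_pos'])
print(delta(pp(0,-.04,.16),VD))"
```

```text
[ 0.5765 -0.3348  0.1653] 0.3637368240396749 14.998898799531162 [-0.2485  0.5936  1.0406  1.5296 -0.5229  1.321  -1.3509]
[-0.2261 -0.374   0.0097 -0.0011  0.0004 -0.3027]
```

>>> play_rows(commands=[-0.02,-0.035,0,0,0,-0.03,0.2,-0.05,-0.085,0,0,0,-0.07,0.2,-0.085,-0.14,0,0,0,-0.115,0.2,-0.12,-0.195,0,0,0,-0.16,0.2,-0.155,-0.25,0,0,0,-0.205,0.2,-0.19,-0.31,0,0,0,-0.25,0.2,-0.215,-0.355,0,0,0,-0.29,0.2,-0.226,-0.374,0.01,0,0,-0.303,0.2,-0.226,-0.374,0.01,0,0,-0.303,0.2,-0.226,-0.374,0.01,0,0,-0.303,0.2,-0.226,-0.374,0.01,0,0,-0.303,0.2,-0.226,-0.374,0.01,0,0,-0.303,0.2])

```text
t: 33.87
tool_pos: [0.599, -0.0764, 0.1608]
ee_rot: [3.132, -0.246, 0.002]
force: [-0.3, 0.1, -0.4]
width: 0.362
grasp_force: 15.0
```

```bash
python3 -c "
from h import *
s=manip.observe();print(s['tool_pos'],s['joint_pos'])
print(delta(pp(0,-.04,.0705),VD))"
```

```text
[ 0.599  -0.0764  0.1608] [-0.7227  0.413   0.997   1.7006 -0.3662  1.2282 -1.3663]
[-0.0012 -0.0047  0.1506 -0.0001 -0.0009 -0.002 ]
```

>>> play_rows(commands=[-0.001,-0.005,0.04,0,0,-0.002,0.2,-0.001,-0.005,0.08,0,0,-0.002,0.2,-0.001,-0.005,0.12,0,0,-0.002,0.2,-0.001,-0.005,0.138,0,0,-0.002,0.2,-0.001,-0.005,0.145,0,0,-0.002,0.2,-0.001,-0.005,0.149,0,0,-0.002,0.2,-0.001,-0.005,0.151,0,0,-0.002,0.2,-0.001,-0.005,0.152,0,0,-0.002,0.2,-0.001,-0.005,0.152,0,0,-0.002,0.2])

```text
t: 34.62
tool_pos: [0.6002, -0.0713, 0.0708]
ee_rot: [-3.132, 0.236, -0.005]
force: [0.3, -0.4, -1.2]
width: 0.36
grasp_force: 15.0
```

>>> play_rows(commands=[0,0,0.001,0,0,0,0.2,0,0,0.002,0,0,0,0.2,0,0,0.002,0,0,0,0.2,0,0,0.002,0,0,0,0.2])

```text
t: 34.95
tool_pos: [0.5996, -0.071, 0.0687]
ee_rot: [-3.132, 0.235, -0.003]
force: [0.4, 0.1, -0.5]
width: 0.364
grasp_force: 15.0
```

>>> play_rows(commands=[0,0,0.001,0,0,0,0.2,0,0,0.002,0,0,0,0.2,0,0,0.002,0,0,0,0.2,0,0,0.002,0,0,0,0.2])

```text
t: 35.28
tool_pos: [0.5996, -0.0711, 0.0673]
ee_rot: [-3.132, 0.235, -0.003]
force: [0.2, -0.1, 0.6]
width: 0.36
grasp_force: 15.0
```

Near contact; one more small step, then release.

>>> play_rows(commands=[0,0,0.0015,0,0,0,0.2,0,0,0.0015,0,0,0,0.2,0,0,0.0015,0,0,0,0.2])

```text
t: 35.53
tool_pos: [0.5997, -0.0711, 0.0672]
ee_rot: [-3.131, 0.236, -0.003]
force: [-4.4, 2.1, 8.2]
width: 0.359
grasp_force: 15.0
```

>>> play_rows(commands=[0,0,-0.001,0,0,0,0.2,0,0,-0.001,0,0,0,0.4,0,0,-0.001,0,0,0,0.45,0,0,-0.001,0,0,0,0.5,0,0,-0.001,0,0,0,0.5,0,0,-0.001,0,0,0,0.5,0,0,-0.02,0,0,0,0.5,0,0,-0.06,0,0,0,0.5,0,0,-0.12,0,0,0,0.5,0,0,-0.18,0,0,0,0.5,0,0,-0.18,0,0,0,0.6,0,0,-0.18,0,0,0,0.6,0,0,-0.18,0,0,0,0.6])

```text
t: 36.62
tool_pos: [0.5993, -0.071, 0.1747]
ee_rot: [-3.131, 0.235, -0.003]
force: [0.3, 0.9, -0.3]
width: 0.587
grasp_force: 0.0
```

```bash
python3 -c "
from h import *
s=manip.observe();print(s['tool_pos'],s['joint_pos'])
print(delta([.5207,-.381,.13],down(np.radians(-126))))"
```

```text
[ 0.5993 -0.071   0.1747] [-0.7389  0.3981  1.0051  1.6858 -0.3538  1.2516 -1.3773]
[-0.0526  0.5306  0.0736 -0.0013 -0.001   0.3046]
```

>>> play_rows(commands=[-0.005,0.06,0,0,0,0.04,0.65,-0.01,0.13,0,0,0,0.08,0.65,-0.02,0.2,0,0,0,0.12,0.65,-0.03,0.27,0,0,0,0.16,0.65,-0.035,0.34,0,0,0,0.2,0.65,-0.04,0.41,0.01,0,0,0.24,0.65,-0.05,0.48,0.04,0,0,0.28,0.65,-0.053,0.531,0.073,-0.001,-0.001,0.305,0.65,-0.053,0.531,0.073,-0.001,-0.001,0.305,0.65,-0.053,0.531,0.073,-0.001,-0.001,0.305,0.65,-0.053,0.531,0.073,-0.001,-0.001,0.305,0.65,-0.053,0.531,0.073,-0.001,-0.001,0.305,0.65])

```text
t: 37.62
tool_pos: [0.5214, -0.3798, 0.1301]
ee_rot: [-2.988, 0.968, 0.001]
force: [-0.4, 1.2, 0.4]
width: 0.645
grasp_force: 0.0
```

```bash
python3 v1.py w16 .5207 -.381; python3 panview.py top11; python3 -c "
from h import *
print(delta([.521,-.381,.017],down(np.radians(-126))))"
```

```text
[ 0.5214 -0.3798  0.1301] [ 0.5217 -0.3797  0.1305]
expect [317.5212 205.3351]
[ 301  179   36   43 1204] [318.4958 200.407 ] as disc at bottom: [ 0.5215 -0.3827] centroid [ 0.5238 -0.3843]
[296 160  13  12 115] scale xy 0.039986532377553854 0.07564357837155779 [69.0087 55.6435 42.4957]
[343 161  15  16 189] scale xy 0.053266686667850796 -0.03837660461731619 [125.9577 100.5979  66.7937]
[293 175  12  14 117] scale xy 0.002186148977394452 0.07803789873804429 [67.3248 54.1282 41.2393]
[339 182  15  15 176] scale xy 0.0023121206139063264 -0.03815287729484779 [130.9091 104.7159  69.3295]
[303 193  10  13 114] scale xy -0.036336917615822584 0.048322369968783835 [71.0877 57.9737 44.7105]
[289 197  12  12 115] scale xy -0.04962191050523935 0.07716137475747709 [66.7043 53.4087 40.2522]
[ 0.0002  0.0026  0.1894 -0.0005 -0.0002  0.0014]
```

>>> play_rows(commands=[0,0.003,0.05,0,0,0,0.65,0,0.003,0.1,0,0,0,0.65,0,0.003,0.14,0,0,0,0.65,0,0.003,0.17,0,0,0,0.65,0,0.003,0.182,0,0,0,0.65,0,0.003,0.189,0,0,0,0.65,0,0.003,0.189,0,0,0,0.65,0,0.003,0.189,0,0,0,0.55,0,0.003,0.189,0,0,0,0.45,0,0.003,0.189,0,0,0,0.35,0,0.003,0.189,0,0,0,0.2,0,0.003,0.189,0,0,0,0.2,0,0.003,0.189,0,0,0,0.2,0,0.003,0.189,0,0,0,0.2,0,0.003,0.189,0,0,0,0.2])

```text
t: 38.97
tool_pos: [0.5197, -0.3829, 0.0174]
ee_rot: [-2.987, 0.972, -0.001]
force: [-0.5, 0.8, 5.8]
width: 0.363
grasp_force: 15.0
```

>>> play_rows(commands=[0,0,-0.01,0,0,0,0.2,0,0,-0.03,0,0,0,0.2,0,0,-0.08,0,0,0,0.2,0,0,-0.14,0,0,0,0.2,0,0,-0.2,0,0,0,0.2,0,0,-0.24,0,0,0,0.2,0,0,-0.25,0,0,0,0.2,0,0,-0.25,0,0,0,0.2,0,0,-0.25,0,0,0,0.2,0,0,-0.25,0,0,0,0.2])

```text
t: 39.8
tool_pos: [0.5188, -0.3822, 0.1656]
ee_rot: [-2.987, 0.972, 0.003]
force: [-0.7, -0.4, -0.7]
width: 0.361
grasp_force: 15.0
```

```bash
python3 -c "
from h import *
s=manip.observe();print(s['tool_pos'],s['width'],s['grasp_force'],s['joint_pos'])
print(delta(pp(-.05,-.04,.16),VD))"
```

```text
[ 0.5188 -0.3822  0.1656] 0.3612594743343597 14.999904201831669 [-0.1906  0.5539  1.0705  1.5891 -0.4987  1.3016 -1.2461]
[-0.2689 -0.4563  0.0098 -0.0002  0.0013 -0.3027]
```

>>> play_rows(commands=[-0.02,-0.035,0,0,0,-0.03,0.2,-0.05,-0.085,0,0,0,-0.06,0.2,-0.085,-0.14,0,0,0,-0.09,0.2,-0.118,-0.2,0,0,0,-0.13,0.2,-0.153,-0.26,0,0,0,-0.17,0.2,-0.188,-0.32,0,0,0,-0.21,0.2,-0.224,-0.38,0,0,0,-0.25,0.2,-0.255,-0.435,0.005,0,0.001,-0.29,0.2,-0.269,-0.456,0.01,0,0.001,-0.303,0.2,-0.269,-0.456,0.01,0,0.001,-0.303,0.2,-0.269,-0.456,0.01,0,0.001,-0.303,0.2,-0.269,-0.456,0.01,0,0.001,-0.303,0.2,-0.269,-0.456,0.01,0,0.001,-0.303,0.2])

```text
t: 40.88
tool_pos: [0.5494, -0.0686, 0.1607]
ee_rot: [3.131, -0.245, 0.002]
force: [-0.7, 0.1, 0.1]
width: 0.36
grasp_force: 15.0
```

```bash
python3 -c "
from h import *
s=manip.observe();print(s['tool_pos'],s['joint_pos'])
print(delta(pp(-.05,-.04,.0705),VD))"
```

```text
[ 0.5494 -0.0686  0.1607] [-0.8605  0.2906  1.0728  1.823  -0.2734  1.1888 -1.4293]
[-0.0008 -0.0047  0.1503  0.0008 -0.0007 -0.0018]
```

>>> play_rows(commands=[-0.001,-0.005,0.04,0,0,-0.002,0.2,-0.001,-0.005,0.08,0,0,-0.002,0.2,-0.001,-0.005,0.12,0,0,-0.002,0.2,-0.001,-0.005,0.138,0,0,-0.002,0.2,-0.001,-0.005,0.145,0,0,-0.002,0.2,-0.001,-0.005,0.149,0,0,-0.002,0.2,-0.001,-0.005,0.151,0,0,-0.002,0.2,-0.001,-0.005,0.152,0,0,-0.002,0.2,-0.001,-0.005,0.152,0,0,-0.002,0.2])

```text
t: 41.63
tool_pos: [0.5505, -0.0638, 0.0705]
ee_rot: [3.132, -0.236, 0.004]
force: [-0.7, 0.8, 0.0]
width: 0.361
grasp_force: 15.0
```

>>> play_rows(commands=[0,0,0.001,0,0,0,0.2,0,0,0.002,0,0,0,0.2,0,0,0.002,0,0,0,0.2,0,0,0.002,0,0,0,0.2])

```text
t: 41.97
tool_pos: [0.5499, -0.0636, 0.0686]
ee_rot: [3.132, -0.235, 0.002]
force: [-0.4, -0.1, -0.8]
width: 0.364
grasp_force: 15.0
```

>>> play_rows(commands=[0,0,0.001,0,0,0,0.2,0,0,0.002,0,0,0,0.2,0,0,0.002,0,0,0,0.2,0,0,0.002,0,0,0,0.2])

```text
t: 42.3
tool_pos: [0.5499, -0.0636, 0.0674]
ee_rot: [3.132, -0.235, 0.002]
force: [-1.3, 1.2, 2.6]
width: 0.364
grasp_force: 15.0
```

>>> play_rows(commands=[0,0,0.001,0,0,0,0.2,0,0,0.001,0,0,0,0.2,0,0,0.001,0,0,0,0.2])

```text
t: 42.55
tool_pos: [0.55, -0.0636, 0.0673]
ee_rot: [-3.133, 0.236, -0.002]
force: [-3.7, 1.2, 10.7]
width: 0.366
grasp_force: 15.0
```

>>> play_rows(commands=[0,0,-0.001,0,0,0,0.2,0,0,-0.001,0,0,0,0.4,0,0,-0.001,0,0,0,0.45,0,0,-0.001,0,0,0,0.5,0,0,-0.001,0,0,0,0.5,0,0,-0.001,0,0,0,0.5,0,0,-0.02,0,0,0,0.5,0,0,-0.06,0,0,0,0.5,0,0,-0.12,0,0,0,0.5,0,0,-0.18,0,0,0,0.5,0,0,-0.18,0,0,0,0.5,0,0,-0.18,0,0,0,0.5,0,0,-0.18,0,0,0,0.5])

```text
t: 43.63
tool_pos: [0.5496, -0.0633, 0.1749]
ee_rot: [-3.133, 0.235, -0.002]
force: [0.2, -0.4, -0.1]
width: 0.502
grasp_force: 0.0
```

```bash
python3 -c "
from h import *
s=manip.observe();print(s['tool_pos'],s['joint_pos'])
k=onz('top',((242.5)/3.4-.5+275,(395.5)/3.4-.5+135),.072); print(k)
print(delta([k[0],k[1],.13],VD))"
```

```text
[ 0.5496 -0.0633  0.1749] [-0.8849  0.2719  1.0852  1.8075 -0.2566  1.2141 -1.4449]
[ 0.456  -0.0729  0.072 ]
[-0.1519  0.039   0.0745 -0.0002 -0.001   0.0025]
```

>>> play_rows(commands=[-0.05,0.013,0,0,0,0,0.3,-0.1,0.026,0,0,0,0,0.1,-0.152,0.039,0.03,0,0,0.002,0,-0.152,0.039,0.075,0,0,0.002,0,-0.152,0.039,0.075,0,0,0.002,0,-0.152,0.039,0.075,0,0,0.002,0,-0.152,0.039,0.075,0,0,0.002,0,-0.152,0.039,0.075,0,0,0.002,0])

```text
t: 44.3
tool_pos: [0.4572, -0.0736, 0.1301]
ee_rot: [3.126, -0.239, 0.001]
force: [-0.1, -0.2, 0.1]
width: 0.025
grasp_force: 0.0
```

```bash
python3 -c "
from h import *
s=manip.observe();print(s['tool_pos'],s['width'],s['joint_pos'])
print(delta([.456,-.073,.0745],VD))
t=viewer.read_camera('top');w=viewer.read_camera('wrist')
o=np.zeros((600,800,3),np.uint8);o[:340,:]=cv2.resize(t[90:310:,0:520][:, :],(800,340));o[340:600,:520]=cv2.resize(w[:320],(520,260));cv2.imwrite('pics/o17.png',o[:,:,::-1])"
```

```text
[ 0.4572 -0.0736  0.1301] 0.024631831810161882 [-1.1051 -0.0326  1.1767  2.0613  0.041   1.0923 -1.6711]
[-0.0022 -0.0012  0.0926  0.0039 -0.0009  0.0004]
```

View pics/o17.png

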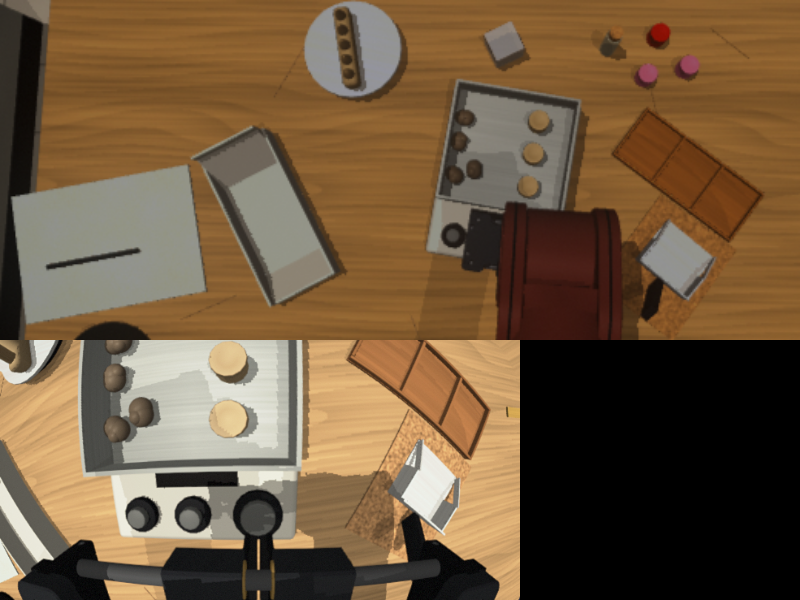

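>>> play_rows(commands=[-0.002,-0.001,0.04,0.002,-0.001,0,0,-0.002,-0.001,0.075,0.004,-0.001,0,0,-0.002,-0.001,0.09,0.004,-0.001,0,0,-0.002,-0.001,0.093,0.004,-0.001,0,0,-0.002,-0.001,0.093,0.004,-0.001,0,0,-0.002,-0.001,0.093,0.004,-0.001,0,0])

```text
t: 44.9
tool_pos: [0.4556, -0.073, 0.0743]
ee_rot: [-3.129, 0.241, -0.001]
force: [0.3, 0.1, -0.1]
width: 0.005
grasp_force: 0.0
```

>>> play_rows(commands=[0,0,0.003,0,0,0,0,0,0,0.006,0,0,0,0,0,0,0.007,0,0,0,0,0,0,0.007,0,0,0,0])

```text
t: 45.23
tool_pos: [0.4558, -0.0723, 0.07]
ee_rot: [-3.126, 0.24, -0.003]
force: [1.9, -0.4, 2.8]
width: 0.007
grasp_force: 1.1
```

>>> play_rows(commands=[0,0,0.003,0,0,0,0,0,0,0.005,0,0,0,0,0,0,0.006,0,0,0,0,0,0,0.006,0,0,0,0,0,0,0.006,0,0,0,0])

```text
t: 45.65
tool_pos: [0.4558, -0.0723, 0.0664]
ee_rot: [-3.126, 0.24, -0.002]
force: [1.4, -0.2, 7.8]
width: 0.004
grasp_force: 3.9
```

>>> play_rows(commands=[0,0,0.001,0,0,0,0,0,0,0.002,0,0,0,0,0,0,0.002,0,0,0,0,0,0,0.002,0,0,0,0])

```text
t: 45.98
tool_pos: [0.4559, -0.0723, 0.066]
ee_rot: [-3.125, 0.24, -0.001]
force: [-4.9, 0.6, 25.7]
width: 0.007
grasp_force: 13.2
```

>>> play_rows(commands=[0,0,-0.02,0,0,0,0,0,0,-0.06,0,0,0,0,0,0,-0.12,0,0,0,0,0,0,-0.19,0,0,0,0,0,0,-0.26,0,0,0,0,0,0,-0.3,0,0,0,0,0,0,-0.3,0,0,0,0,0,0,-0.3,0,0,0,0])

```text
t: 46.65
tool_pos: [0.4554, -0.0732, 0.2459]
ee_rot: [-3.124, 0.239, -0.003]
force: [-0.8, -0.3, -0.3]
width: 0.01
grasp_force: 0.0
```

```bash
python3 panview.py top18; python3 - <<'E'
from h import *
t=cv2.imread("pics/top18.png"); a=cv2.imread("pics/top9.png")  # scoop/mat pixels against the first picture
o=cv2.imread("pics/top0.png")
d=cv2.absdiff(t,o).max(2)[220:310,388:480]; print("mat region changed px",int((d>40).sum()))
print(manip.observe()["tool_pos"],manip.observe()["t"])
E
```

```text
[296 160  13  12 116] scale xy 0.040151886318671545 0.075774175847869 [65.8276 53.0172 40.4828]
[343 161  15  16 187] scale xy 0.053270083099434845 -0.03838308932460973 [121.4652  96.6203  63.631 ]
[292 175  14  17 140] scale xy -0.00045982404997213185 0.0786627248481618 [59.3429 48.6714 38.0857]
[339 182  16  15 177] scale xy 0.0023338546606827553 -0.038256180871672985 [125.3785  99.9718  65.8418]
[287 192  15  25 165] scale xy -0.05291418868612503 0.07882428136197758 [56.8364 47.2667 37.7455]
[303 193  11  13 116] scale xy -0.03629550212326653 0.048103165121645544 [60.2759 48.9655 37.7328]
[336 203  15  15 173] scale xy -0.048568092120165024 -0.03861839604799984 [123.9595  98.9017  65.6994]
mat region changed px 3554
[ 0.4545 -0.0733  0.2444] 46.7
```

```bash
python3 - <<'E'
from h import *
s=viewer.read_camera("side"); w=viewer.read_camera("wrist"); o=np.zeros((590,640,3),np.uint8); o[:260]=w[:260]; o[270:590]=cv2.resize(s[230:390,280:600],(640,320)); cv2.imwrite("pics/fin.png",o[:,:,::-1])
E
```

```text
(no output)
```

View pics/fin.png

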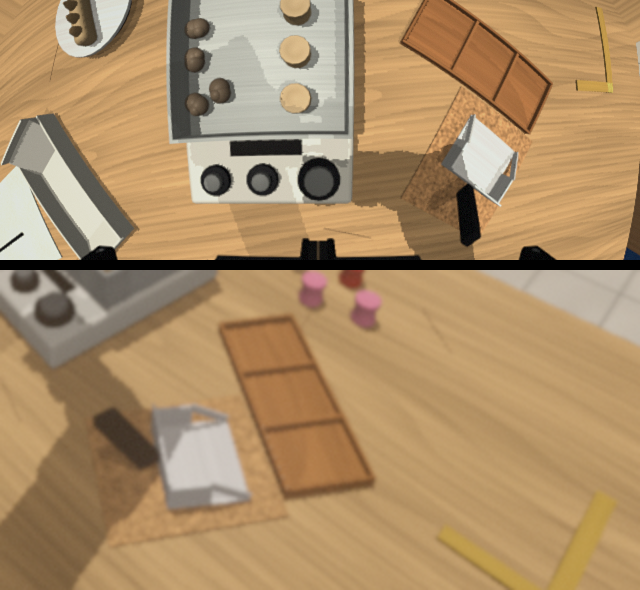

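The pan holds all four nodules and three standing vertebrae. The trough and tray are empty, and the scoop lies level on the mat.

```bash
python3 -c "
from plant import manip
print(manip.sign_off())"
```

```text
the job is handed in; nothing more can be done
None
```

The job is handed in: I zeroed the scale with the pan empty, put all 4 nodules and 3 vertebrae in it, pressed print and left the scoop level on the mat; the zero key was touched a second time, about 3 mm deep (under the 4 mm that counts) with the pan still empty, to check its height.

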